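Service the lathe's coolant filter

ROBOT

A 7-joint arm with a two-finger parallel gripper is mounted at the origin on the work surface. World frame = base frame: x ahead of the robot, y to its left, z up, the work surface at z = 0. Lengths are in m, angles in rad, forces in N, time in s.
With the tool pointing down it reaches from about 0.4 to 0.85 m from the base axis. Payload 10.4 kg.
Tool frame: the origin (TCP) lies on the mounting face of the last link; the fingertips stand r.tips_ahead ahead of it and the grasp point (between the pads) lies 164 mm ahead of it (r.tips_ahead is the distance from the TCP to the fingertips, in m); z points along the fingers, y is the line along which they close (so a half turn about z gives the same grasp; the last joint's range is limited). The gripper opens to 87 mm and grips with 3 to 60 N. Pads are 19 mm wide; open, the fingers measure 117 mm over their backs; the gripper's body (75 mm by 190 mm) begins 51 mm behind the grasp point.
Start: joints at [1.1, 0.332, -0.065, 1.46, 0.022, 1.35, -0.088], TCP at [0.271, -0.563, 0.405] pointing down, gripper open.
Joint ranges: [-2.6, 2.6], [-0.5, 2.12], [-1.47, 1.34], [0.16, 2.42], [-1.27, 4.41], [0.06, 2.06], [-2.6, 2.6]. Speed limits (rad/s): [2.22, 2.22, 2.79, 2.79, 3.14, 3.14, 3.14].

INTERFACE

Orientations are given as a unit quaternion [x, y, z, w].
In Python, from bench import telemetry, imaging, job, r gives the robot as it stands.
- The arm moves only by the tool move_arm, never from a script. Its argument "steps" is a list of rows, each an object of numbers: "dx", "dy", "dz": the shift along the tool's x, y, z in cm; "spin": the turn about the tool's z in rad. In form: [{"dx": .., "dy": .., "dz": .., "spin": ..}, ...]. A call has 1 to 12 rows; each row shifts and turns the commanded pose from where the row before left it, along the tool's axes as they then stand; what a row does not reach is not made up. A row lasts 1/10 s, in which the tool goes at most 50 mm and 8.59 degrees, less where a joint would pass 70% of its speed; a pose out of reach is approached as far as the arm can. A call with a gripper value outside its range is refused whole. "claw" is the finger opening in cm, from 0 to 8.7, set as the call begins (left out, the last holds). The fingers move at their own pace and stop on an object; "squeeze" is the grip in N (left out, the last holds). Time passes only in rows, so rows that do not move let the fingers close. It gives the time, the measured TCP pose, the force, the opening and the grip force at its end, in the units of the state.
- telemetry.read_state(): the state, without advancing time (a new reading comes with each control period).
- imaging.camera(name): name is "side" or "top"; returns a dict with "img" (384x512x3 uint8, red, green, blue), "camera_matrix" (3x3 intrinsics, pixels), "D" ([k1, k2, p1, p2, k3] as OpenCV has them; the pictures are not rectified), "R" (3x3) and "t" (3): a world point X has camera coordinates R X + t. Camera axes: x right, y down, z forward; pixel columns grow to the right and rows downward; lengths in m; the calibration is good to about 2 mm. A picture is of the moment at which its call begins. There is no depth.
- job.close_job(): hands the job in; it is judged then, once.
The state is a dict: "time": time; "joint_positions": joint angles; "joint_vel": joint speeds; "joint_torque": joint torques, N m; "ee_pos": TCP position; "eef_rot": TCP orientation; "ft_force": force on the tool from outside, world axes, zero at the start; "torque": the same for the moment, N m; "width": finger opening in m; "grip_force": force on a finger pad.
Only numpy, scipy, OpenCV 4.12 (cv2) and the standard library are available. Lean on these libraries where they do the work, as an engineer would, in place of code of your own. Each camera call takes 0.05 s, during which the arm holds its last target. There are 200 camera calls.

TASK

Service the lathe's coolant filter. First take the brush from its holder, scrub the steel sediment bowl with three full up-and-down strokes, each time right down to the floor and then up until its lower end is nearly at the rim, and stand the brush back upright in its holder; then slide every strainer disc that is on the bench fully home into the cassette slot of its own colour, down behind the lip (red lowest, then yellow, green, blue at the top), and only when all are in swing the red valve lever fully over, away from the robot. Leave the oil bottle, wrench and bushing alone.

Things in the scene. Friction and masses are not known exactly. Their poses are not given: they have to be found in the camera images.
- cassette: Fixed aluminium cassette, 96 mm wide (y), 74 mm deep (x -36 to +38 mm), 147 mm tall; origin on the table under the axis of home discs; z up. Discs go in along its +x by the mouth on its -x side (facing the robot) to a rear stop at x = 32 mm. Slots: 13 mm high, 72 mm wide, two side ledges (inner edges at y = +-16 mm), each with a 3 mm lip at the mouth (4 mm deep): a home disc lies behind it.
- bowl: Fixed round steel sediment bowl, open at the top, outer radius 45 mm, inner radius 41 mm, rim 80 mm above the table, inner floor 6 mm above the table. Origin under its centre, on the table.
- bowl_floor (a point): Centre of the bowl's inner floor (6 mm above the table).
- holder_floor (a point): Centre of the inner floor of the fixed black brush holder, an open cup: outer radius 36 mm, inner radius 32 mm, rim 45 mm and inner floor 6 mm above the table.
- brush_grip (a point): Middle of the brush's round orange handle (18 mm in diameter, 80 mm long, from 105 to 185 mm above its lower end), 145 mm above the lower end. The brush (about 120 g) stands upright in the holder at the start; its axis is the point's z. The white head is stiff, 36 mm in diameter, 70 mm tall, with a flat lower end on which the brush can stand.
- brush_tip (a point): Centre of the brush's flat lower end.
- valve (a joint): Red-tipped valve lever, rad: 0 leaning 0.5 rad from upright to its block's own -x side (towards the robot), 1.0 (end stop) leaning 0.5 rad to +x. It may start a little way over. It stays where it is left; a push of about 1 N at the tip moves it.
- valve_base: Fixed grey block of the valve lever, 70 mm (x) by 50 mm, 25 mm tall; origin under its centre, on the table. The lever turns about the block's y axis, 22 mm above the table over the origin.
- valve_tip (a point): Centre of the red ball (26 mm in diameter) at the lever's tip, 80 mm from the lever's pivot.
- slot_red (a point): Red slot, the lowest of four (pitch 36 mm), marked red beside it on the cassette's front and rear: point on the slot's floor, 20 mm above the table, on the axis of a fully-home disc; axes as the cassette's.
- disc_red_centre (a point): Red strainer disc (60 g, may be absent), lying flat, grip to the robot: centre of the steel disc, 64 mm in diameter, 4 mm thick; z is its axis. A flat 12 mm wide stem runs along its own -x to an upright red grip centred 92 mm from the centre: 24 mm long (x), 12 mm wide (y), from the disc's underside to 24 mm above it. Home, the centre is 2 mm above the slot point.
- slot_yellow (a point): Yellow slot, the second from below of four (pitch 36 mm), marked yellow beside it on the cassette's front and rear: point on the slot's floor, 56 mm above the table, on the axis of a fully-home disc; axes as the cassette's.
- disc_yellow_centre (a point): Yellow strainer disc (60 g, may be absent), lying flat, grip to the robot: centre of the steel disc, 64 mm in diameter, 4 mm thick; z is its axis. A flat 12 mm wide stem runs along its own -x to an upright yellow grip centred 92 mm from the centre: 24 mm long (x), 12 mm wide (y), from the disc's underside to 24 mm above it. Home, the centre is 2 mm above the slot point.
- slot_green (a point): Green slot, the third from below of four (pitch 36 mm), marked green beside it on the cassette's front and rear: point on the slot's floor, 92 mm above the table, on the axis of a fully-home disc; axes as the cassette's.
- disc_green_centre (a point): Green strainer disc (60 g, may be absent), lying flat, grip to the robot: centre of the steel disc, 64 mm in diameter, 4 mm thick; z is its axis. A flat 12 mm wide stem runs along its own -x to an upright green grip centred 92 mm from the centre: 24 mm long (x), 12 mm wide (y), from the disc's underside to 24 mm above it. Home, the centre is 2 mm above the slot point.
- slot_blue (a point): Blue slot, the top of four (pitch 36 mm), marked blue beside it on the cassette's front and rear: point on the slot's floor, 128 mm above the table, on the axis of a fully-home disc; axes as the cassette's.
- disc_blue_centre (a point): Blue strainer disc (60 g, may be absent), lying flat, grip to the robot: centre of the steel disc, 64 mm in diameter, 4 mm thick; z is its axis. A flat 12 mm wide stem runs along its own -x to an upright blue grip centred 92 mm from the centre: 24 mm long (x), 12 mm wide (y), from the disc's underside to 24 mm above it. Home, the centre is 2 mm above the slot point.
- oil: Bystander: yellow oil bottle with red cap, 56 mm in diameter, 120 mm tall; origin under its centre.
- wrench: Bystander: steel wrench lying on the table; origin at the middle of its underside.
- bushing: Bystander: brass bushing, 44 mm in diameter, 30 mm tall; origin under its centre.
Not all that is in view belongs to the job. What is shaped like the part that bears disc_green_centre but orange or turquoise is not meant.

How it is judged:
By the outcome, as a careful person would: the job done as asked, in the order asked, and still so for the second after the job is handed in, with the robot touching nothing.
Of disc_red, disc_yellow, disc_green, disc_blue only 3 to 4 are there at a start; the rules pass over those that are not, and their reading is None.
At some moment in a run one of disc_red, disc_yellow, disc_green, disc_blue may be knocked a few centimetres aside while the robot is not near it.
It also fails if it takes over 192 s, if anything falls off the work surface, if the arm or the gripper's body presses on something with over 40 N, if the wrist force passes 120 N, or if a joint passes its speed limit or range.

## Working session

There is one attempt and no reset: what is moved stays moved. The work goes in short steps, Python scripts to look and compute and a tool call to move; the robot and the scene stay as the last step left them, time stands still between calls to the robot, and variables do not carry over. Pictures are saved under pics/ and viewed, at most 14 in all, crops included, and the job is handed in when it is done.

Besides the shell and the picture viewer there is one more tool, called after "Emit:" by a JSON object that holds its "op" and its "data", one argument or row to a line. move_arm: Moves the arm, as the interface text tells. Its arguments: {"type":"object","properties":{"steps":{"type":"array","items":{"type":"object","properties":{"dx":{"type":"number"},"dy":{"type":"number"},"dz":{"type":"number"},"spin":{"type":"number"}}}},"claw":{"type":"number"},"squeeze":{"type":"number"}},"required":["steps"]}

```bash
mkdir -p pics; ls
cat > h.py <<'E'
import numpy as np,cv2
from bench import telemetry,imaging,job,r
def shot(n,f):
    c=imaging.camera(n); cv2.imwrite('pics/'+f+'.png',c['img'][:,:,::-1]); np.savez('pics/'+f+'.npz',**c); return c
def crop(f,u0,v0,u1,v1,k):
    i=cv2.imread('pics/'+f+'.png')[v0:v1,u0:u1]
    return cv2.resize(i,None,fx=k,fy=k,interpolation=cv2.INTER_CUBIC)
def ray(c,u,v):
    p=cv2.undistortPoints(np.array([[[u,v]]],float),c['camera_matrix'],c['D'])[0,0]
    R=c['R'];t=c['t'].ravel(); return -R.T@t, R.T@np.array([p[0],p[1],1])
def onz(c,u,v,z):
    o,d=ray(c,u,v); return o+d*(z-o[2])/d[2]
def proj(c,X):
    return cv2.projectPoints(np.array(X,float).reshape(-1,3),cv2.Rodrigues(c['R'])[0],c['t'].ravel(),c['camera_matrix'],c['D'])[0][:,0]
def tri(c1,p1,c2,p2):
    o1,d1=ray(c1,*p1);o2,d2=ray(c2,*p2)
    s=np.linalg.lstsq(np.c_[d1,-d2],o2-o1,rcond=None)[0]
    a=o1+d1*s[0];b=o2+d2*s[1]; return (a+b)/2,np.linalg.norm(a-b)
def load(f): return dict(np.load('pics/'+f+'.npz'))
E
python3 - <<'E'
from h import *
a=shot('top','t0');b=shot('side','s0')
for n in('t0','s0'): cv2.imwrite(f'pics/{n}b.png',crop(n,0,0,512,384,1.5))
for c in(a,b): print(c['camera_matrix'],c['D'],-c['R'].T@c['t'].ravel(),c['R'])
print(telemetry.read_state(),r.tips_ahead)
E
```

```text
pics
[[399.955259     0.         255.77893528]
 [  0.         399.955259   188.08328635]
 [  0.           0.           1.        ]] [-0.03237685  0.          0.          0.          0.        ] [0.43782981 0.02990418 1.3477943 ] [[ 0.01945494 -0.99980732 -0.00261369]
 [-0.99373425 -0.01904885 -0.11013346]
 [ 0.11006245  0.00473995 -0.99391337]]
[[385.32023578   0.         252.07482725]
 [  0.         385.32023578 188.73495305]
 [  0.           0.           1.        ]] [-0.04164518  0.          0.          0.          0.        ] [0.01771398 0.69122934 0.66681327] [[-0.76709916 -0.64148046  0.00785516]
 [-0.34148806  0.39793358 -0.85148974]
 [ 0.54308819 -0.65585951 -0.52431243]]
{'time': 0.1, 'joint_positions': array([ 1.10040714,  0.33279261, -0.06473391,  1.4608434 ,  0.0215723 ,
        1.34991669, -0.08852191]), 'joint_vel': array([ 0.00034654, -0.00272199, -0.00090422, -0.00181819, -0.00082868,
        0.00096486, -0.00066251]), 'joint_torque': array([ 9.22962354e-04, -6.24545002e+01,  2.36962165e-02, -3.90716636e+01,
       -6.16976456e-02,  3.65798268e-02,  2.01909921e-05]), 'ee_pos': array([ 0.27058459, -0.5632604 ,  0.40405012]), 'eef_rot': array([ 9.75037388e-01,  2.22039842e-01, -1.50206959e-04, -6.14981242e-04]), 'ft_force': array([ 0.38489457, -0.25392991, -0.42449287]), 'torque': array([0.07720292, 0.02736468, 0.02106255]), 'grip_force': 0.0, 'width': 0.08690678442622637} 0.1822
```

View pics/t0b.png

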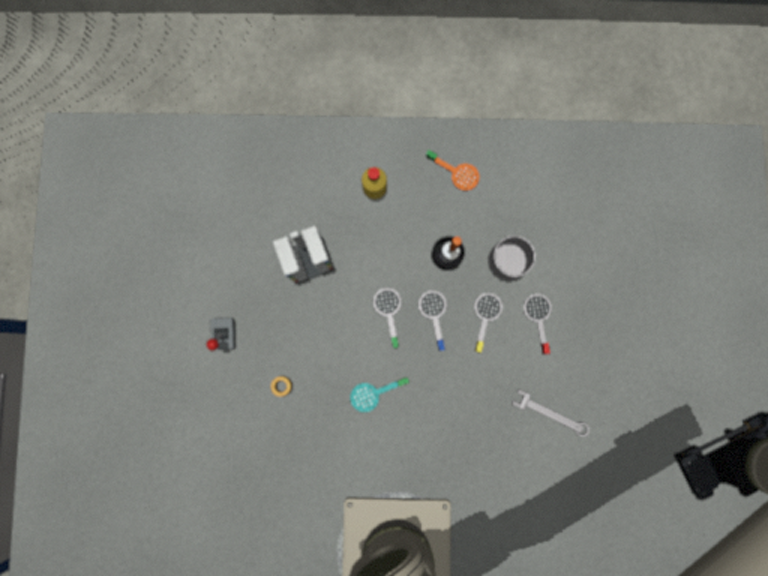

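View pics/s0b.png

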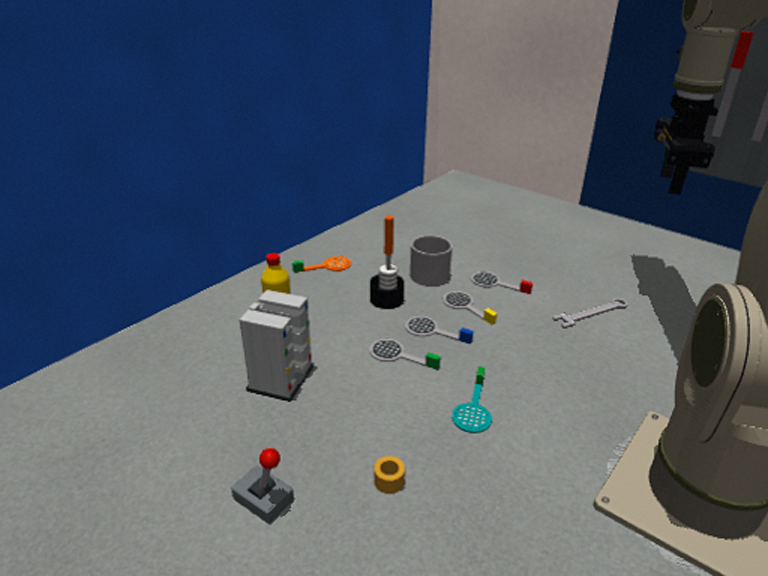

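Top view (1.5x px): holder and brush (448,252), bowl (512,258), cassette (303,255). The discs are green (387,302), blue (432,304), yellow (488,306) and red (537,306). The orange (465,177) and turquoise (365,397) ones are decoys. The valve is at (222,335), the oil at (374,182) and the wrench at (552,412). The only thing like the brush is itself, with its orange handle at (455,242); the orange decoy is at (465,177). Next, a closer look.

Run:
```python
from h import *
cv2.imwrite('pics/t0c.png',crop('t0',130,145,380,245,3.2))
cv2.imwrite('pics/s0c.png',crop('s0',150,135,362,290,3.7))
```

```text
(no output)
```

View pics/t0c.png

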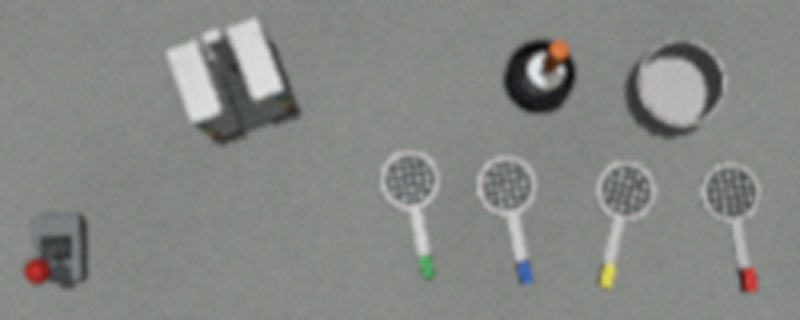

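View pics/s0c.png

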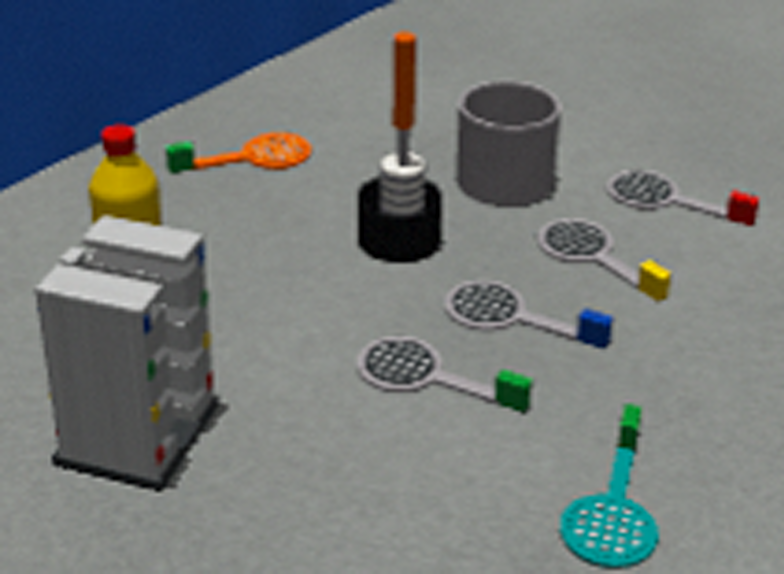

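```bash
cat >> h.py <<'E'
def T(u,v): return (u+.5)/3.2-.5+130,(v+.5)/3.2-.5+145
def S(u,v): return (u+.5)/3.7-.5+150,(v+.5)/3.7-.5+135
E
python3 - <<'E'
from h import *
np.set_printoptions(precision=4,suppress=True)
t=load('t0');s=load('s0')
print('roof',[onz(t,*T(*p),.147)[:2] for p in[(165,50),(258,17),(287,92),(197,128)]])
print('holder rim',onz(t,*T(540,75),.045), 'bowl rim',onz(t,*T(676,88),.08))
print('bowl rim side',[onz(s,*S(*p),.08)[:2] for p in[(458,110),(560,115),(508,85),(510,128)]])
print('handle top',onz(t,*T(559,49),.191),tri(t,T(559,49),s,S(405,37)),'handle bottom side',proj(s,onz(t,*T(559,49),.111)))
for n,d,g,sd,sg in[('g',(410,180),(427,268),(400,363),(512,381)),('b',(506,185),(525,273),(485,305),(594,320)),('y',(626,191),(608,275),(575,240),(655,272)),('r',(731,191),(748,280),(642,189),(743,200))]:
    D=onz(t,*T(*d),.004);G=onz(t,*T(*g),.024);D2=onz(s,*S(*sd),.004);v=D-G
    print(n,D[:2],D2[:2],G[:2],np.hypot(*v[:2]),'yaw',np.arctan2(v[1],v[0]))
print('vtip',tri(t,T(36,271),s,((269+.5)/1.5-.5,(458+.5)/1.5-.5)))
print('vbase',[onz(t,*T(*p),.025)[:2] for p in[(32,214),(84,214),(84,285)]])
E
```

```text
roof [array([0.6517, 0.2646]), array([0.6853, 0.1769]), array([0.6135, 0.1471]), array([0.5775, 0.2313])]
holder rim [ 0.6511 -0.1031  0.045 ] bowl rim [ 0.6348 -0.236   0.08  ]
bowl rim side [array([ 0.6697, -0.2034]), array([ 0.5966, -0.2543]), array([ 0.6645, -0.2715]), array([ 0.616 , -0.2064])]
handle top [ 0.6516 -0.1054  0.191 ] (array([ 0.652 , -0.1053,  0.1903]), np.float64(0.0006138700663179288)) handle bottom side [[257.0211 166.0625]]
g [0.5433 0.0287] [0.5432 0.0302] [0.4513 0.0095] 0.09403520338330826 yaw 0.20561496989891073
b [ 0.54   -0.0724] [ 0.5387 -0.071 ] [ 0.4481 -0.0914] 0.09386573762921667 yaw 0.20417071529076958
y [ 0.536  -0.1987] [ 0.5363 -0.1969] [ 0.4476 -0.1769] 0.09110562677848477 yaw -0.24225644696051732
r [ 0.5381 -0.3095] [ 0.5366 -0.3071] [ 0.4451 -0.3214] 0.0937981332525304 yaw 0.12651068392914055
vtip (array([0.4405, 0.392 , 0.0992]), np.float64(0.001692088818965149))
vbase [array([0.4987, 0.4199]), array([0.4998, 0.3657]), array([0.4267, 0.3624])]
```

Add to h.py:
```python
np.set_printoptions(precision=4,suppress=True)
def pose():
    s=telemetry.read_state();q=s['eef_rot'];yaw=2*np.arctan2(q[1],q[0]);yaw=(yaw+np.pi)%(2*np.pi)-np.pi
    return s['ee_pos']-[0,0,.164],yaw,s
def go(x,y,z=None,yaw=None):
    "cm in the tool axes as they stand now, then spin"
    p,a,s=pose()
    d=np.array([x,y])-p[:2]
    print('grasp',p,'yaw %.3f'%a,'t %.1f'%s['time'],'| dx %.2f dy %.2f'%(100*(d@[np.cos(a),np.sin(a)]),100*(d@[np.sin(a),-np.cos(a)])),'dz',None if z is None else round(100*(p[2]-z),2),'spin',None if yaw is None else round(a-yaw,3), 'F',s['ft_force'],'w',s['width'])
```

```text
(no output)
```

Emit:
{"op": "move_arm", "data": {
  "steps": [
    {"dx":3.8,"dy":-1.75},
    {"dx":3.8,"dy":-1.75},
    {"dx":3.8,"dy":-1.75},
    {"dx":3.8,"dy":-1.75},
    {"dx":3.8,"dy":-1.75},
    {"dx":3.8,"dy":-1.75},
    {"dx":3.8,"dy":-1.75},
    {"dx":3.8,"dy":-1.75},
    {"dx":3.8,"dy":-1.75},
    {"dx":3.8,"dy":-1.75},
    {"dx":3.8,"dy":-1.75},
    {"dx":3.8,"dy":-1.75}
  ],
  "claw": 8.7,
  "squeeze": 40
}}

```text
$.steps[0]: bad value
```

```bash
python3 -c "
from h import *
go(.652,-.1054,.151)"
```

```text
grasp [ 0.2706 -0.5633  0.2401] yaw 0.448 t 0.1 | dx 54.21 dy -24.76 dz 8.91 spin None F [ 0.3849 -0.2539 -0.4245] w 0.08690678442622637
```

Emit:
{"op": "move_arm", "data": {
  "steps": [
    {"dx":3.8,"dy":-1.75,"dz":0,"spin":0},
    {"dx":3.8,"dy":-1.75,"dz":0,"spin":0},
    {"dx":3.8,"dy":-1.75,"dz":0,"spin":0},
    {"dx":3.8,"dy":-1.75,"dz":0,"spin":0},
    {"dx":3.8,"dy":-1.75,"dz":0,"spin":0},
    {"dx":3.8,"dy":-1.75,"dz":0,"spin":0},
    {"dx":3.8,"dy":-1.75,"dz":0,"spin":0},
    {"dx":3.8,"dy":-1.75,"dz":0,"spin":0},
    {"dx":3.8,"dy":-1.75,"dz":0,"spin":0},
    {"dx":3.8,"dy":-1.75,"dz":0,"spin":0},
    {"dx":3.8,"dy":-1.75,"dz":0,"spin":0},
    {"dx":3.8,"dy":-1.75,"dz":0,"spin":0}
  ],
  "claw": 8.7,
  "squeeze": 40
}}

```text
time: 1.3
ee_pos: [0.5915, -0.1753, 0.4045]
eef_rot: [0.975, 0.222, -0.0, -0.0]
ft_force: [0.5, -0.2, 0.5]
width: 0.0869
grip_force: 0.0
```

```bash
python3 -c "
from h import *
go(.652,-.1054,.151)"
```

```text
grasp [ 0.5915 -0.1753  0.2405] yaw 0.448 t 1.3 | dx 8.48 dy -3.68 dz 8.95 spin None F [ 0.5284 -0.1902  0.4676] w 0.08688813947182285
```

Emit:
{"op": "move_arm", "data": {
  "steps": [
    {"dx":4.2,"dy":-1.8,"dz":0,"spin":0},
    {"dx":3.0,"dy":-1.3,"dz":0,"spin":0},
    {"dx":1.28,"dy":-0.58,"dz":0,"spin":0},
    {"dx":0,"dy":0,"dz":1,"spin":0},
    {"dx":0,"dy":0,"dz":2,"spin":0},
    {"dx":0,"dy":0,"dz":3,"spin":0},
    {"dx":0,"dy":0,"dz":2,"spin":0},
    {"dx":0,"dy":0,"dz":0.9,"spin":0},
    {"dx":0,"dy":0,"dz":0,"spin":0}
  ]
}}

```text
time: 2.2
ee_pos: [0.6503, -0.1084, 0.3142]
eef_rot: [0.975, 0.221, -0.001, -0.0]
ft_force: [0.6, -1.1, 1.2]
width: 0.0866
grip_force: 0.0
```

Emit:
{"op": "move_arm", "data": {
  "steps": [
    {"dx":0,"dy":0,"dz":0,"spin":0},
    {"dx":0,"dy":0,"dz":0,"spin":0},
    {"dx":0,"dy":0,"dz":0,"spin":0},
    {"dx":0,"dy":0,"dz":0,"spin":0},
    {"dx":0,"dy":0,"dz":0,"spin":0},
    {"dx":0,"dy":0,"dz":0,"spin":0},
    {"dx":0,"dy":0,"dz":0,"spin":0}
  ],
  "claw": 1.0,
  "squeeze": 40
}}

```text
time: 2.9
ee_pos: [0.6513, -0.1067, 0.3158]
eef_rot: [0.975, 0.222, 0.0, 0.0]
ft_force: [-0.5, -0.8, 0.7]
width: 0.0391
grip_force: 0.0
```

```bash
python3 -c "
from h import *
go(.636,-.234,.251)
b=shot('side','s1');a=shot('top','t1')
cv2.imwrite('pics/m1.png',np.hstack([crop('s1',190,80,340,220,2.6),crop('t1',250,120,400,260,2.6)]))"
```

```text
grasp [ 0.6513 -0.1067  0.1518] yaw 0.448 t 2.9 | dx -6.89 dy 10.81 dz -9.92 spin None F [-0.48   -0.7787  0.6715] w 0.039073254537908414
```

View pics/m1.png

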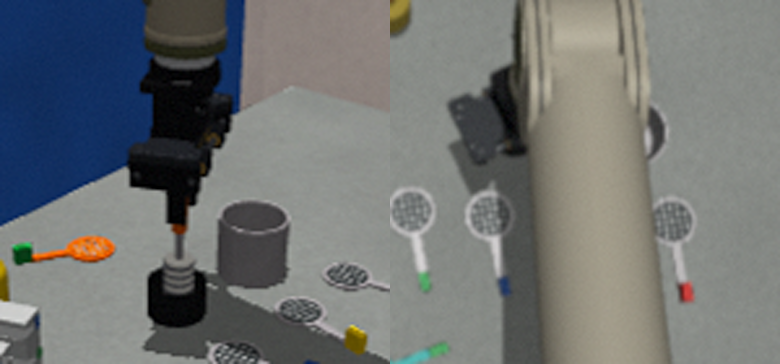

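The fingers straddle the orange handle at (180,225) and are still closing, with the brush upright in its holder. I'll keep closing.

Emit:
{"op": "move_arm", "data": {
  "steps": [
    {"dx":0,"dy":0,"dz":0,"spin":0},
    {"dx":0,"dy":0,"dz":0,"spin":0},
    {"dx":0,"dy":0,"dz":0,"spin":0},
    {"dx":0,"dy":0,"dz":0,"spin":0},
    {"dx":0,"dy":0,"dz":0,"spin":0},
    {"dx":0,"dy":0,"dz":0,"spin":0}
  ]
}}

```text
time: 3.6
ee_pos: [0.6512, -0.1068, 0.3156]
eef_rot: [0.975, 0.222, -0.0, 0.0]
ft_force: [-0.7, -0.8, -0.8]
width: 0.0172
grip_force: 40.0
```

```bash
python3 -c "
from h import *
go(.636,-.234,.251)"
```

```text
grasp [ 0.6512 -0.1068  0.1516] yaw 0.448 t 3.6 | dx -6.88 dy 10.81 dz -9.94 spin None F [-0.7014 -0.8167 -0.7662] w 0.017237897229880648
```

Emit:
{"op": "move_arm", "data": {
  "steps": [
    {"dx":0,"dy":0,"dz":-1,"spin":0},
    {"dx":0,"dy":0,"dz":-2.5,"spin":0},
    {"dx":0,"dy":0,"dz":-3.5,"spin":0},
    {"dx":0,"dy":0,"dz":-3,"spin":0},
    {"dx":-1,"dy":1.5,"dz":0,"spin":0},
    {"dx":-2,"dy":3,"dz":0,"spin":0},
    {"dx":-2,"dy":3.3,"dz":0,"spin":0},
    {"dx":-1.8,"dy":3,"dz":0,"spin":0},
    {"dx":0,"dy":0,"dz":0,"spin":0}
  ]
}}

```text
time: 4.5
ee_pos: [0.6348, -0.2409, 0.4152]
eef_rot: [0.976, 0.218, -0.001, 0.002]
ft_force: [-0.6, -0.5, -2.1]
width: 0.017
grip_force: 40.0
```

```bash
python3 -c "
from h import *
go(.637,-.235,.152)
b=shot('side','s2');a=shot('top','t2')
cv2.imwrite('pics/m2.png',np.hstack([crop('s2',220,80,370,220,2.6),crop('t2',250,120,400,260,2.6)]))"
```

```text
grasp [ 0.6348 -0.2409  0.2512] yaw 0.439 t 4.5 | dx 0.45 dy -0.44 dz 9.92 spin None F [-0.6035 -0.5296 -2.0803] w 0.017032945152417926
```

View pics/m2.png

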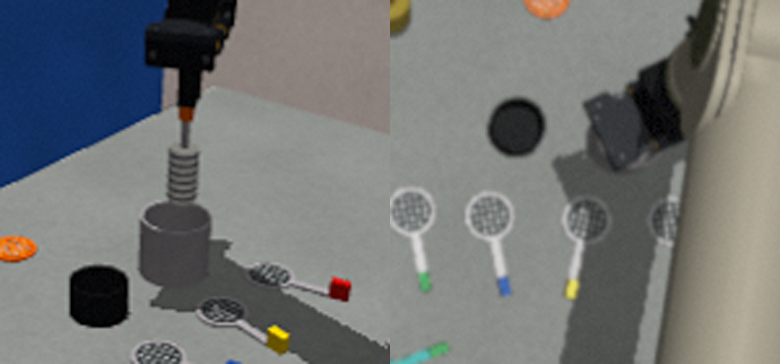

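The brush hangs upright with its lower end at (183,200) over the bowl rim centred at (175,218). Descending.

```bash
python3 -c "
from h import *
s=load('s2');t=load('t2')
print(onz(s,220+175/2.6,80+218/2.6,.08)); print('holder rim',onz(t,250+(517-390)/2.6,120+127/2.6,.045))
go(.637,-.235,.152)"
```

```text
[ 0.6376 -0.2358  0.08  ]
holder rim [ 0.6486 -0.1045  0.045 ]
grasp [ 0.6362 -0.235   0.2514] yaw 0.445 t 4.6 | dx 0.07 dy 0.04 dz 9.94 spin None F [ 0.4195  0.7496 -1.3962] w 0.017318717524474236
```

Emit:
{"op": "move_arm", "data": {
  "steps": [
    {"dx":0,"dy":0,"dz":0,"spin":0},
    {"dx":0,"dy":0,"dz":1.5,"spin":0},
    {"dx":0,"dy":0,"dz":3,"spin":0},
    {"dx":0,"dy":0,"dz":3,"spin":0},
    {"dx":0,"dy":0,"dz":1.5,"spin":0},
    {"dx":0,"dy":0,"dz":0.5,"spin":0},
    {"dx":0,"dy":0,"dz":0.4,"spin":0},
    {"dx":0,"dy":0,"dz":0,"spin":0},
    {"dx":0,"dy":0,"dz":0,"spin":0}
  ]
}}

```text
time: 5.5
ee_pos: [0.637, -0.2336, 0.318]
eef_rot: [0.975, 0.222, 0.001, 0.0]
ft_force: [0.5, -0.4, -1.2]
width: 0.017
grip_force: 40.0
```

```bash
python3 -c "
from h import *
go(.637,-.235,.152)"
```

```text
grasp [ 0.637  -0.2336  0.154 ] yaw 0.448 t 5.5 | dx -0.07 dy 0.13 dz 0.2 spin None F [ 0.4629 -0.4018 -1.2238] w 0.01696277176409965
```

Emit:
{"op": "move_arm", "data": {
  "steps": [
    {"dx":0,"dy":0,"dz":0.2,"spin":0},
    {"dx":0,"dy":0,"dz":0.1,"spin":0},
    {"dx":0,"dy":0,"dz":0,"spin":0},
    {"dx":0,"dy":0,"dz":0,"spin":0}
  ]
}}

```text
time: 5.9
ee_pos: [0.6371, -0.2336, 0.3156]
eef_rot: [0.975, 0.222, 0.001, 0.001]
ft_force: [-2.2, -0.1, 6.3]
width: 0.0172
grip_force: 40.0
```

Emit:
{"op": "move_arm", "data": {
  "steps": [
    {"dx":0,"dy":0,"dz":-1.4,"spin":0},
    {"dx":0,"dy":0,"dz":-2.5,"spin":0},
    {"dx":0,"dy":0,"dz":-2,"spin":0},
    {"dx":0,"dy":0,"dz":-1,"spin":0},
    {"dx":0,"dy":0,"dz":0,"spin":0},
    {"dx":0,"dy":0,"dz":0,"spin":0}
  ]
}}

```text
time: 6.5
ee_pos: [0.6366, -0.2335, 0.3821]
eef_rot: [0.975, 0.222, -0.0, -0.0]
ft_force: [0.2, -0.1, -1.2]
width: 0.0172
grip_force: 40.0
```

Emit:
{"op": "move_arm", "data": {
  "steps": [
    {"dx":0,"dy":0,"dz":1.4,"spin":0},
    {"dx":0,"dy":0,"dz":2.5,"spin":0},
    {"dx":0,"dy":0,"dz":2,"spin":0},
    {"dx":0,"dy":0,"dz":0.7,"spin":0},
    {"dx":0,"dy":0,"dz":0.3,"spin":0},
    {"dx":0,"dy":0,"dz":0,"spin":0},
    {"dx":0,"dy":0,"dz":0,"spin":0},
    {"dx":0,"dy":0,"dz":0,"spin":0}
  ]
}}

```text
time: 7.3
ee_pos: [0.6365, -0.2329, 0.3151]
eef_rot: [0.975, 0.222, -0.0, -0.0]
ft_force: [-6.3, 3.0, 18.7]
width: 0.0173
grip_force: 40.0
```

Emit:
{"op": "move_arm", "data": {
  "steps": [
    {"dx":0,"dy":0,"dz":-1.4,"spin":0},
    {"dx":0,"dy":0,"dz":-2.5,"spin":0},
    {"dx":0,"dy":0,"dz":-2,"spin":0},
    {"dx":0,"dy":0,"dz":-1.1,"spin":0},
    {"dx":0,"dy":0,"dz":0,"spin":0},
    {"dx":0,"dy":0,"dz":0,"spin":0}
  ]
}}

```text
time: 7.9
ee_pos: [0.6366, -0.2336, 0.3825]
eef_rot: [0.975, 0.222, -0.001, -0.0]
ft_force: [-0.7, 0.4, -1.7]
width: 0.0173
grip_force: 40.0
```

Emit:
{"op": "move_arm", "data": {
  "steps": [
    {"dx":0,"dy":0,"dz":1.4,"spin":0},
    {"dx":0,"dy":0,"dz":2.5,"spin":0},
    {"dx":0,"dy":0,"dz":2,"spin":0},
    {"dx":0,"dy":0,"dz":0.7,"spin":0},
    {"dx":0,"dy":0,"dz":0.3,"spin":0},
    {"dx":0,"dy":0,"dz":0.05,"spin":0},
    {"dx":0,"dy":0,"dz":0,"spin":0},
    {"dx":0,"dy":0,"dz":0,"spin":0}
  ]
}}

```text
time: 8.7
ee_pos: [0.6362, -0.233, 0.315]
eef_rot: [0.975, 0.222, -0.001, -0.001]
ft_force: [-7.9, 2.7, 14.2]
width: 0.0171
grip_force: 40.1
```

Emit:
{"op": "move_arm", "data": {
  "steps": [
    {"dx":0,"dy":0,"dz":-1.4,"spin":0},
    {"dx":0,"dy":0,"dz":-2.5,"spin":0},
    {"dx":0,"dy":0,"dz":-2,"spin":0},
    {"dx":0,"dy":0,"dz":-1.0,"spin":0},
    {"dx":0,"dy":0,"dz":0,"spin":0},
    {"dx":0,"dy":0,"dz":-1.5,"spin":0},
    {"dx":0,"dy":0,"dz":-1.6,"spin":0},
    {"dx":0,"dy":0,"dz":0,"spin":0},
    {"dx":0,"dy":0,"dz":0,"spin":0}
  ]
}}

```text
time: 9.6
ee_pos: [0.6367, -0.2335, 0.4137]
eef_rot: [0.975, 0.222, -0.0, -0.0]
ft_force: [0.1, -0.0, -1.5]
width: 0.0177
grip_force: 40.0
```

```bash
python3 -c "
from h import *
go(.6515,-.1055,.153)
b=shot('side','s3')
cv2.imwrite('pics/m3.png',crop('s3',220,80,370,220,4))"
```

```text
grasp [ 0.6367 -0.2335  0.2497] yaw 0.448 t 9.6 | dx 6.88 dy -10.90 dz 9.67 spin None F [ 0.1372 -0.0083 -1.5111] w 0.017693161861175775
```

View pics/m3.png

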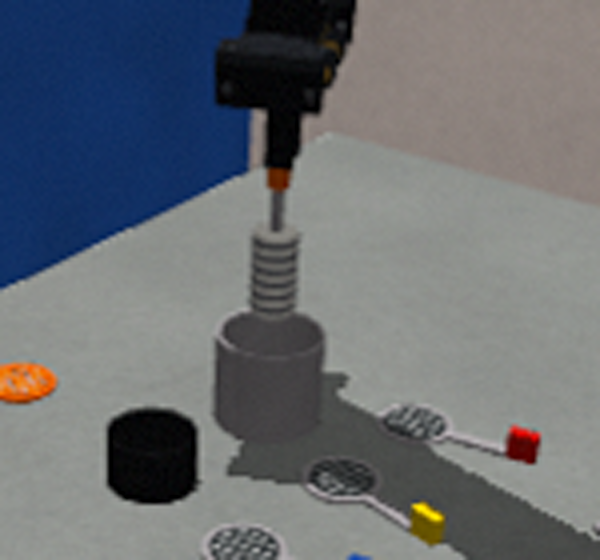

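The brush is still upright and clear of the rim, tip at (275,315), with the holder at (152,430). Back to the holder.

Emit:
{"op": "move_arm", "data": {
  "steps": [
    {"dx":0.9,"dy":-1.5,"dz":0,"spin":0},
    {"dx":2,"dy":-3.2,"dz":0,"spin":0},
    {"dx":2,"dy":-3.2,"dz":0,"spin":0},
    {"dx":1.4,"dy":-2,"dz":0,"spin":0},
    {"dx":0.5,"dy":-1,"dz":0,"spin":0},
    {"dx":0,"dy":0,"dz":0,"spin":0},
    {"dx":0,"dy":0,"dz":1.5,"spin":0},
    {"dx":0,"dy":0,"dz":3,"spin":0},
    {"dx":0,"dy":0,"dz":3,"spin":0},
    {"dx":0,"dy":0,"dz":1.2,"spin":0},
    {"dx":0,"dy":0,"dz":0.6,"spin":0},
    {"dx":0,"dy":0,"dz":0,"spin":0}
  ]
}}

```text
time: 10.85
ee_pos: [0.6508, -0.1067, 0.321]
eef_rot: [0.975, 0.221, -0.0, 0.0]
ft_force: [-0.2, 0.1, -0.4]
width: 0.0171
grip_force: 40.0
```

Emit:
{"op": "move_arm", "data": {
  "steps": [
    {"dx":0,"dy":0,"dz":0.3,"spin":0},
    {"dx":0,"dy":0,"dz":0.2,"spin":0},
    {"dx":0,"dy":0,"dz":0,"spin":0},
    {"dx":0,"dy":0,"dz":0,"spin":0}
  ]
}}

```text
time: 11.25
ee_pos: [0.6509, -0.1058, 0.3167]
eef_rot: [0.975, 0.222, 0.0, 0.0]
ft_force: [-0.5, 0.2, -1.8]
width: 0.0172
grip_force: 40.0
```

```bash
python3 -c "
from h import *
go(.6515,-.1055,.153)"
```

```text
grasp [ 0.6509 -0.1058  0.1527] yaw 0.448 t 11.2 | dx 0.07 dy -0.00 dz -0.03 spin None F [-0.4974  0.236  -1.7701] w 0.017242375458357384
```

Emit:
{"op": "move_arm", "data": {
  "steps": [
    {"dx":0,"dy":0,"dz":0.12,"spin":0},
    {"dx":0,"dy":0,"dz":0,"spin":0},
    {"dx":0,"dy":0,"dz":0,"spin":0}
  ]
}}

```text
time: 11.55
ee_pos: [0.6508, -0.1058, 0.3151]
eef_rot: [0.975, 0.222, 0.0, 0.0]
ft_force: [0.0, -0.4, -0.7]
width: 0.0171
grip_force: 40.0
```

Emit:
{"op": "move_arm", "data": {
  "steps": [
    {"dx":0,"dy":0,"dz":0.08,"spin":0},
    {"dx":0,"dy":0,"dz":0,"spin":0}
  ]
}}

```text
time: 11.75
ee_pos: [0.6509, -0.1058, 0.315]
eef_rot: [0.975, 0.222, 0.0, 0.0]
ft_force: [-1.6, 0.1, 4.8]
width: 0.0173
grip_force: 40.0
```

Emit:
{"op": "move_arm", "data": {
  "steps": [
    {"dx":0,"dy":0,"dz":0,"spin":0},
    {"dx":0,"dy":0,"dz":0,"spin":0},
    {"dx":0,"dy":0,"dz":0,"spin":0},
    {"dx":0,"dy":0,"dz":0,"spin":0},
    {"dx":0,"dy":0,"dz":0,"spin":0},
    {"dx":0,"dy":0,"dz":0,"spin":0},
    {"dx":0,"dy":0,"dz":0,"spin":0},
    {"dx":0,"dy":0,"dz":0,"spin":0}
  ],
  "claw": 6
}}

```text
time: 12.55
ee_pos: [0.6508, -0.1059, 0.3143]
eef_rot: [0.975, 0.222, 0.0, 0.0]
ft_force: [0.5, 0.1, 0.1]
width: 0.0594
grip_force: 0.0
```

Emit:
{"op": "move_arm", "data": {
  "steps": [
    {"dx":0,"dy":0,"dz":-1,"spin":0},
    {"dx":0,"dy":0,"dz":-2,"spin":0},
    {"dx":0,"dy":0,"dz":-3,"spin":0},
    {"dx":0,"dy":0,"dz":-3,"spin":0},
    {"dx":0,"dy":0,"dz":-1.5,"spin":0}
  ]
}}

```text
time: 13.05
ee_pos: [0.651, -0.1057, 0.4231]
eef_rot: [0.975, 0.222, 0.002, 0.001]
ft_force: [-0.1, -0.4, 0.6]
width: 0.0601
grip_force: 0.0
```

```bash
python3 -c "
from h import *
go(.445,-.3214,None,.127)
b=shot('side','s4');a=shot('top','t4')
cv2.imwrite('pics/m4.png',np.hstack([crop('s4',190,80,340,220,2.6),crop('t4',230,120,380,260,2.6)]))"
```

```text
grasp [ 0.651  -0.1057  0.2591] yaw 0.448 t 13.1 | dx -27.91 dy 10.52 dz None spin 0.321 F [-0.1034 -0.3891  0.5916] w 0.06009631712766784
```

View pics/m4.png

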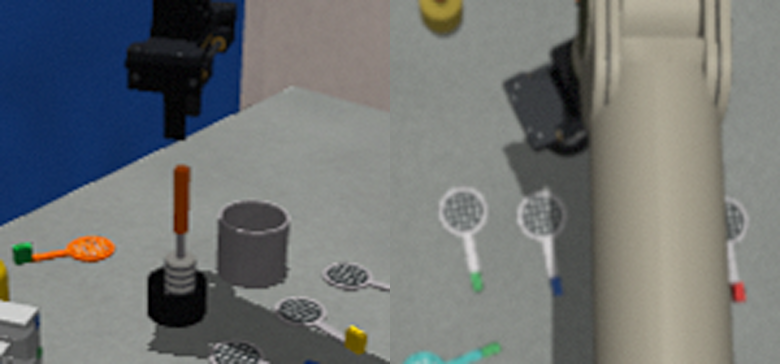

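The brush stands upright in the holder at (180,290) and the gripper is clear. Now the red disc, which is unmoved at the edge of the top view.

Emit:
{"op": "move_arm", "data": {
  "steps": [
    {"dx":-1.5,"dy":0.6,"dz":0,"spin":0},
    {"dx":-3,"dy":1.1,"dz":0,"spin":0},
    {"dx":-3.6,"dy":1.35,"dz":0,"spin":0},
    {"dx":-3.6,"dy":1.35,"dz":0,"spin":0},
    {"dx":-3.6,"dy":1.35,"dz":0,"spin":0},
    {"dx":-3.6,"dy":1.35,"dz":0,"spin":0},
    {"dx":-3.6,"dy":1.35,"dz":0,"spin":0},
    {"dx":-3.5,"dy":1.3,"dz":0,"spin":0},
    {"dx":-1.8,"dy":0.7,"dz":0,"spin":0},
    {"dx":0,"dy":0,"dz":3,"spin":0.11},
    {"dx":0,"dy":0,"dz":4,"spin":0.11},
    {"dx":0,"dy":0,"dz":4,"spin":0.1}
  ]
}}

```text
time: 14.35
ee_pos: [0.4436, -0.321, 0.3068]
eef_rot: [0.998, 0.061, -0.001, -0.0]
ft_force: [0.0, -1.2, -0.9]
width: 0.0599
grip_force: 0.0
```

Emit:
{"op": "move_arm", "data": {
  "steps": [
    {"dx":0,"dy":0,"dz":3,"spin":0},
    {"dx":0,"dy":0,"dz":2,"spin":0},
    {"dx":0,"dy":0,"dz":0,"spin":0},
    {"dx":0,"dy":0,"dz":0,"spin":0}
  ]
}}

```text
time: 14.75
ee_pos: [0.4446, -0.3207, 0.2589]
eef_rot: [0.998, 0.063, -0.001, -0.0]
ft_force: [-0.1, 0.3, 0.3]
width: 0.0598
grip_force: 0.0
```

```bash
python3 -c "
from h import *
go(.446,-.3205,.0225,.127)
b=shot('side','s5');a=shot('top','t5')
cv2.imwrite('pics/m5.png',np.hstack([crop('s5',250,130,400,270,2.6),crop('t5',250,120,400,260,2.6)]))"
```

```text
grasp [ 0.4446 -0.3207  0.0949] yaw 0.127 t 14.8 | dx 0.14 dy -0.00 dz 7.24 spin 0.0 F [-0.0876  0.2915  0.2965] w 0.059771270434067006
```

View pics/m5.png

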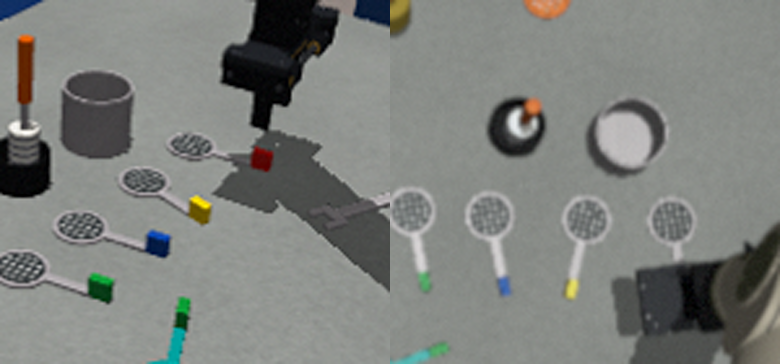

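The fingers hang over the red grip at (262,158), and the disc is unmoved. Lowering and gripping.

Emit:
{"op": "move_arm", "data": {
  "steps": [
    {"dx":0.1,"dy":0,"dz":2.5,"spin":0},
    {"dx":0,"dy":0,"dz":2.5,"spin":0},
    {"dx":0,"dy":0,"dz":1.5,"spin":0},
    {"dx":0,"dy":0,"dz":0.6,"spin":0},
    {"dx":0,"dy":0,"dz":0,"spin":0}
  ]
}}

```text
time: 15.35
ee_pos: [0.4465, -0.3204, 0.1883]
eef_rot: [0.998, 0.064, -0.0, -0.0]
ft_force: [-0.1, 0.1, -0.1]
width: 0.0601
grip_force: 0.0
```

Emit:
{"op": "move_arm", "data": {
  "steps": [
    {"dx":0,"dy":0,"dz":0,"spin":0},
    {"dx":0,"dy":0,"dz":0,"spin":0},
    {"dx":0,"dy":0,"dz":0,"spin":0},
    {"dx":0,"dy":0,"dz":0,"spin":0},
    {"dx":0,"dy":0,"dz":0,"spin":0},
    {"dx":0,"dy":0,"dz":0,"spin":0},
    {"dx":0,"dy":0,"dz":0,"spin":0},
    {"dx":0,"dy":0,"dz":0,"spin":0},
    {"dx":0,"dy":0,"dz":0,"spin":0},
    {"dx":0,"dy":0,"dz":0,"spin":0}
  ],
  "claw": 0.5,
  "squeeze": 35
}}

```text
time: 16.35
ee_pos: [0.4465, -0.3203, 0.1883]
eef_rot: [0.998, 0.064, 0.0, 0.0]
ft_force: [0.7, 0.2, 1.1]
width: 0.0113
grip_force: 35.0
```

Run:
```python
from h import *
from scipy.optimize import least_squares
t=load('t5');s=load('s0');s1=load('t0')
go(.446,-.3205,.14,.127)
# cassette fit: roof corners in top, and side view corners (crop px)
tp=[((165,50),(.038,.048,.147)),((258,17),(.038,-.048,.147)),((287,92),(-.036,-.048,.147)),((197,128),(-.036,.048,.147))]
sp=[((37,293),(.038,.048,.147)),((163,290),(-.036,.048,.147)),((205,232),(-.036,-.048,.147)),((88,237),(.038,-.048,.147))]
def res(p,full=False):
    x,y,a=p;R=np.array([[np.cos(a),-np.sin(a),0],[np.sin(a),np.cos(a),0],[0,0,1]]);e=[]
    for L,c,F in((tp,s1,T),(sp,s,S)):
        for px,X in L: e.append(proj(c,R@np.array(X)+[x,y,0])[0]-F(*px))
    return np.array(e).ravel()
f=least_squares(res,[.632,.205,.39],loss='soft_l1');print(f.x);print(res(f.x).reshape(-1,2))
```

```text
grasp [ 0.4465 -0.3203  0.0243] yaw 0.128 t 16.4 | dx -0.05 dy 0.01 dz -11.57 spin 0.001 F [0.722  0.173  1.1064] w 0.011311756835107847
[0.6316 0.2052 0.4539]
[[-0.2228  2.2667]
 [-0.5761 -0.4926]
 [ 0.315  -2.2153]
 [-0.429  -0.2433]
 [ 1.302   0.2728]
 [-2.9142  5.8406]
 [ 0.0614 -0.5596]
 [ 4.0141 -5.9202]]
```

Emit:
{"op": "move_arm", "data": {
  "steps": [
    {"dx":0,"dy":0,"dz":-1,"spin":0},
    {"dx":0,"dy":0,"dz":-2.5,"spin":0},
    {"dx":0,"dy":0,"dz":-3,"spin":0},
    {"dx":0.2,"dy":-1,"dz":-1.5,"spin":0},
    {"dx":0.4,"dy":-2.5,"dz":0,"spin":0},
    {"dx":0.6,"dy":-3.7,"dz":0,"spin":0},
    {"dx":0.7,"dy":-3.7,"dz":0,"spin":0},
    {"dx":0.7,"dy":-3.7,"dz":0,"spin":0},
    {"dx":0.7,"dy":-3.7,"dz":0,"spin":0},
    {"dx":0.7,"dy":-3.7,"dz":0,"spin":0},
    {"dx":0.7,"dy":-3.7,"dz":0,"spin":0},
    {"dx":0.7,"dy":-3.7,"dz":0,"spin":0}
  ]
}}

```text
time: 17.55
ee_pos: [0.4619, -0.0196, 0.2684]
eef_rot: [0.998, 0.064, 0.0, 0.0]
ft_force: [-0.0, 0.1, -0.2]
width: 0.012
grip_force: 35.0
```

Emit:
{"op": "move_arm", "data": {
  "steps": [
    {"dx":0.7,"dy":-3.7,"dz":0,"spin":0},
    {"dx":0.7,"dy":-3.7,"dz":0,"spin":0},
    {"dx":0.7,"dy":-3.7,"dz":0,"spin":0},
    {"dx":0.5,"dy":-2.5,"dz":0,"spin":0},
    {"dx":0,"dy":-1,"dz":0,"spin":-0.1},
    {"dx":0,"dy":0,"dz":0,"spin":-0.1},
    {"dx":0,"dy":0,"dz":0,"spin":-0.08},
    {"dx":0,"dy":0,"dz":0,"spin":0}
  ]
}}

```text
time: 18.35
ee_pos: [0.4692, 0.1269, 0.2682]
eef_rot: [0.979, 0.204, -0.0, 0.0]
ft_force: [-0.0, -0.3, -0.9]
width: 0.0115
grip_force: 35.0
```

Run:
```python
from h import *
go(.466,.135,.043,.4)
b=shot('side','s6');a=shot('top','t6');t=load('t0')
g=t['img'][140:200,170:235].min(2); big=cv2.resize(g,None,fx=4,fy=4,interpolation=cv2.INTER_CUBIC)
m=(big>150).astype(np.uint8); n,l,st,_=cv2.connectedComponentsWithStats(m); print(st[1:])
pts=np.argwhere(np.isin(l,[i for i in range(1,n) if st[i,4]>300]))[:,::-1].astype(np.float32)
w=np.array([onz(t,(u+.5)/4-.5+170,(v+.5)/4-.5+140,.147)[:2] for u,v in pts])*1000
rc=cv2.minAreaRect(w.astype(np.float32));print(rc,cv2.boxPoints(rc))
cv2.imwrite('pics/m6.png',np.hstack([crop('s0',155,185,225,275,5.5),crop('s6',155,185,225,275,5.5)]))
```

```text
grasp [0.4692 0.1269 0.1042] yaw 0.410 t 18.4 | dx 0.03 dy -0.87 dz 6.12 spin 0.01 F [-0.0169 -0.3455 -0.9474] w 0.011492199177939505
[[ 122   41   71  104 4034]
 [  91   55   25   20  351]
 [  47   69   69  105 4276]]
((635.6561889648438, 208.89378356933594), (80.8770980834961, 95.64533996582031), 21.855510711669922) [[580.3214 238.2253]
 [615.9269 149.4544]
 [690.991  179.5623]
 [655.3854 268.3332]]
```

View pics/m6.png

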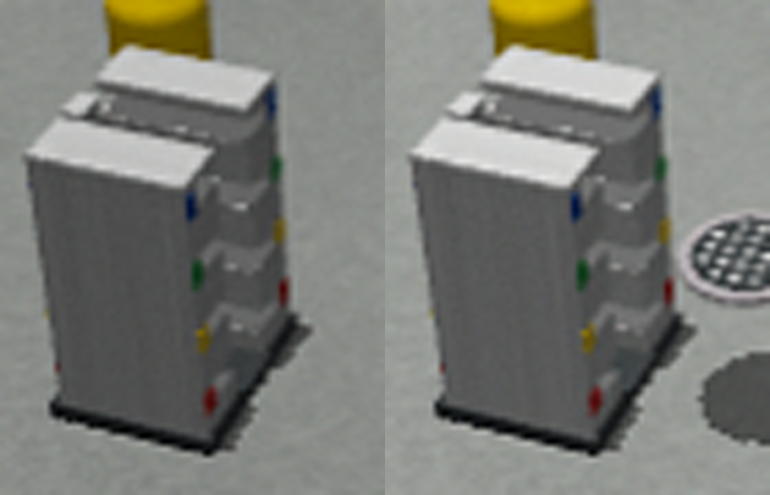

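Run:
```python
from h import *
from scipy.optimize import least_squares
t=load('t0');s=load('s0')
Sp=lambda u,v:((u+.5)/5.5-.5+155,(v+.5)/5.5-.5+185)
sp=[((25,157),(.038,.048,.147)),((185,188),(-.036,.048,.147)),((273,75),(-.036,-.048,.147)),((130,46),(.038,-.048,.147))]
tp=[((165,50),(.038,.048,.147)),((258,17),(.038,-.048,.147)),((287,92),(-.036,-.048,.147)),((197,128),(-.036,.048,.147))]
for L in([(sp,s,Sp)],[(tp,t,T)],[(sp,s,Sp),(tp,t,T)]):
    def res(p):
        x,y,a=p;R=np.array([[np.cos(a),-np.sin(a),0],[np.sin(a),np.cos(a),0],[0,0,1]])
        return np.concatenate([proj(c,R@np.array(X)+[x,y,0])[0]-F(*px) for P,c,F in L for px,X in P])
    f=least_squares(res,[.632,.205,.39]);print(f.x,np.abs(f.fun).max())
# held disc: green-free check of the disc position from side view
print(onz(load('s6'),*((750-385+.5)/5.5-.5+155,(255+.5)/5.5-.5+185),.0818))
go(.466,.135,.043,.39)
```

```text
[0.6332 0.2073 0.3904] 0.673766719703309
[0.6311 0.2046 0.3943] 1.3094258295856491
[0.6324 0.2063 0.3915] 1.8173247337839484
[0.5548 0.161  0.0818]
grasp [0.4694 0.1265 0.1042] yaw 0.405 t 18.4 | dx 0.02 dy -0.91 dz 6.12 spin 0.015 F [ 0.1174  0.2268 -0.6821] w 0.011557012371402522
```

Emit:
{"op": "move_arm", "data": {
  "steps": [
    {"dx":0,"dy":-0.6,"dz":2,"spin":0.015},
    {"dx":0,"dy":-0.6,"dz":2.4,"spin":0},
    {"dx":0,"dy":0,"dz":1,"spin":0},
    {"dx":0,"dy":0,"dz":0,"spin":0},
    {"dx":0,"dy":0,"dz":0,"spin":0}
  ]
}}

```text
time: 18.95
ee_pos: [0.4654, 0.1372, 0.2148]
eef_rot: [0.981, 0.195, 0.0, 0.0]
ft_force: [0.5, 0.6, -0.4]
width: 0.0119
grip_force: 35.0
```

```bash
cat >> h.py <<'E'
C=np.array([.6325,.2065]);CY=.39
def home(back,z): 
    q=C-(.092+back)*np.array([np.cos(CY),np.sin(CY)]); go(q[0],q[1],z,CY)
E
python3 - <<'E'
from h import *
home(.088,.0503);home(0,.0503)
b=shot('side','s7');a=shot('top','t7')
cv2.imwrite('pics/m7.png',np.hstack([crop('s7',155,185,255,285,3.9),crop('t7',170,140,270,240,3.9)]))
E
```

```text
grasp [0.4654 0.1372 0.0508] yaw 0.392 t 18.9 | dx 0.09 dy -0.05 dz 0.05 spin 0.002 F [ 0.4703  0.615  -0.3676] w 0.011942663344570253
grasp [0.4654 0.1372 0.0508] yaw 0.392 t 18.9 | dx 8.89 dy -0.04 dz 0.05 spin 0.002 F [ 0.4703  0.615  -0.3676] w 0.011942663344570253
```

View pics/m7.png

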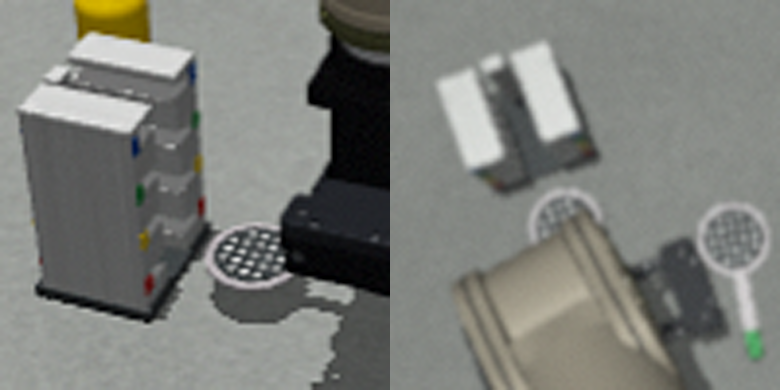

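The red disc is level in front of the mouth: side (250,255), top centre about (566,225). Checking its lateral offset.

```bash
cat >> h.py <<'E'
def incas(X):
    d=X[:2]-C;c,s=np.cos(CY),np.sin(CY); return 1000*np.array([d@[c,s],d@[-s,c]])
E
python3 - <<'E'
from h import *
t=load('t7');s=load('s7')
print(incas(onz(t,(565.5-390+.5)/3.9-.5+170,225/3.9-.5+140,.030)))
print('side',incas(onz(s,(250.5+.5)/3.9-.5+155,254/3.9-.5+185,.030)))
# expected from tool
p,a,_=pose(); print(incas(p+.092*np.array([np.cos(a),np.sin(a),0])))
E
```

```text
[-88.7558  -1.1068]
side [-85.864   -1.5839]
[-88.6907  -0.3696]
```

Emit:
{"op": "move_arm", "data": {
  "steps": [
    {"dx":0.8,"dy":-0.1,"dz":0,"spin":0},
    {"dx":1.5,"dy":0,"dz":0,"spin":0},
    {"dx":1.5,"dy":0,"dz":0,"spin":0},
    {"dx":1.5,"dy":0,"dz":0,"spin":0},
    {"dx":1.5,"dy":0,"dz":0,"spin":0},
    {"dx":1,"dy":0,"dz":0,"spin":0},
    {"dx":0.5,"dy":0,"dz":0,"spin":0},
    {"dx":0,"dy":0,"dz":0,"spin":0},
    {"dx":0,"dy":0,"dz":0,"spin":0}
  ]
}}

```text
time: 19.95
ee_pos: [0.5411, 0.17, 0.2142]
eef_rot: [0.981, 0.195, -0.0, 0.0]
ft_force: [0.0, -0.1, -0.2]
width: 0.012
grip_force: 35.0
```

Run:
```python
from h import *
home(0,.0443)
```

```text
grasp [0.5411 0.17   0.0502] yaw 0.393 t 19.9 | dx 0.65 dy 0.10 dz 0.59 spin 0.003 F [ 0.0357 -0.0588 -0.237 ] w 0.01200132041076941
```

Not touching yet. I'll push on gently to feel the rear stop.

Emit:
{"op": "move_arm", "data": {
  "steps": [
    {"dx":0.3,"dy":0,"dz":0,"spin":0},
    {"dx":0.3,"dy":0,"dz":0,"spin":0},
    {"dx":0,"dy":0,"dz":0,"spin":0},
    {"dx":0,"dy":0,"dz":0,"spin":0}
  ]
}}

```text
time: 20.35
ee_pos: [0.5469, 0.1723, 0.2142]
eef_rot: [0.981, 0.195, -0.0, 0.0]
ft_force: [0.3, -0.5, -0.8]
width: 0.0118
grip_force: 35.0
```

Emit:
{"op": "move_arm", "data": {
  "steps": [
    {"dx":0.15,"dy":0,"dz":0,"spin":0},
    {"dx":0,"dy":0,"dz":0,"spin":0},
    {"dx":0,"dy":0,"dz":0,"spin":0}
  ]
}}

```text
time: 20.65
ee_pos: [0.5483, 0.1729, 0.2142]
eef_rot: [0.981, 0.195, 0.0, 0.0]
ft_force: [-0.6, 0.2, -1.3]
width: 0.0119
grip_force: 35.0
```

Emit:
{"op": "move_arm", "data": {
  "steps": [
    {"dx":0.15,"dy":0,"dz":0,"spin":0},
    {"dx":0,"dy":0,"dz":0,"spin":0},
    {"dx":0,"dy":0,"dz":0,"spin":0}
  ]
}}

```text
time: 20.95
ee_pos: [0.5492, 0.1733, 0.2139]
eef_rot: [0.981, 0.195, -0.001, 0.0]
ft_force: [-4.5, -2.5, 1.2]
width: 0.0118
grip_force: 35.0
```

Emit:
{"op": "move_arm", "data": {
  "steps": [
    {"dx":-0.08,"dy":0,"dz":0,"spin":0},
    {"dx":0,"dy":0,"dz":0.3,"spin":0},
    {"dx":0,"dy":0,"dz":0.25,"spin":0},
    {"dx":0,"dy":0,"dz":0,"spin":0},
    {"dx":0,"dy":0,"dz":0,"spin":0}
  ]
}}

```text
time: 21.45
ee_pos: [0.5487, 0.1731, 0.2084]
eef_rot: [0.981, 0.195, -0.0, 0.0]
ft_force: [-3.8, -0.7, -1.1]
width: 0.0117
grip_force: 35.0
```

Emit:
{"op": "move_arm", "data": {
  "steps": [
    {"dx":0,"dy":0,"dz":0.08,"spin":0},
    {"dx":0,"dy":0,"dz":0,"spin":0}
  ]
}}

```text
time: 21.65
ee_pos: [0.5487, 0.1731, 0.2078]
eef_rot: [0.981, 0.195, -0.0, 0.0]
ft_force: [-5.2, -2.3, 0.2]
width: 0.012
grip_force: 35.0
```

Emit:
{"op": "move_arm", "data": {
  "steps": [
    {"dx":0,"dy":0,"dz":0,"spin":0},
    {"dx":0,"dy":0,"dz":0,"spin":0},
    {"dx":0,"dy":0,"dz":0,"spin":0},
    {"dx":0,"dy":0,"dz":0,"spin":0},
    {"dx":0,"dy":0,"dz":0,"spin":0},
    {"dx":0,"dy":0,"dz":0,"spin":0}
  ],
  "claw": 4.5
}}

```text
time: 22.25
ee_pos: [0.549, 0.1732, 0.208]
eef_rot: [0.981, 0.195, 0.0, 0.0]
ft_force: [-0.2, -0.2, 0.6]
width: 0.0435
grip_force: 0.0
```

Emit:
{"op": "move_arm", "data": {
  "steps": [
    {"dx":0,"dy":0,"dz":-1,"spin":0},
    {"dx":-0.3,"dy":0,"dz":-2.5,"spin":0},
    {"dx":-1,"dy":0,"dz":-3,"spin":0},
    {"dx":-2.5,"dy":0,"dz":-3,"spin":0},
    {"dx":-3,"dy":0,"dz":-2,"spin":0},
    {"dx":-2.5,"dy":2,"dz":0,"spin":0},
    {"dx":-1,"dy":3,"dz":0,"spin":0},
    {"dx":0,"dy":4,"dz":0,"spin":0},
    {"dx":0,"dy":4,"dz":0,"spin":0},
    {"dx":0,"dy":4,"dz":0,"spin":0}
  ]
}}

```text
time: 23.25
ee_pos: [0.5191, -0.0247, 0.3241]
eef_rot: [0.981, 0.195, 0.001, 0.0]
ft_force: [-0.1, 0.4, 0.2]
width: 0.0448
grip_force: 0.0
```

Run:
```python
from h import *
b=shot('side','s8');a=shot('top','t8')
go(.447,-.1765,.0243,-.242)
cv2.imwrite('pics/m8.png',np.hstack([crop('s8',150,185,250,285,3.9),crop('t8',170,140,330,300,2.5)[:390]]))
# disc movement check vs t0: grips by colour
for f in('s0','s8'):
  im=load(f)['img'].astype(int)
  hsv=cv2.cvtColor(load(f)['img'],cv2.COLOR_RGB2HSV)
  for n,lo,hi in(('y',22,32),('g',55,70),('b',105,125),('r',0,5)):
    m=((hsv[...,0]>=lo)&(hsv[...,0]<=hi)&(hsv[...,1]>180)&(hsv[...,2]>70)).astype(np.uint8);m[:170,:200]=0;m[:,400:]=0
    k,l,st,ce=cv2.connectedComponentsWithStats(m);print(f,n,[(ce[i].round(1).tolist(),int(st[i,4])) for i in range(1,k) if 20<st[i,4]<300])
```

```text
grasp [ 0.5199 -0.0288  0.1595] yaw 0.385 t 23.4 | dx -12.31 dy 10.94 dz 13.52 spin 0.627 F [-0.5232  0.8219 -0.4712] w 0.0450920548068792
s0 y [([183.3, 186.1], 273), ([326.4, 210.4], 62)]
s0 g [([288.5, 237.4], 24), ([320.3, 247.3], 22)]
s0 b [([310.6, 220.8], 23)]
s0 r [([181.4, 172.6], 46), ([350.3, 190.8], 49), ([179.1, 305.0], 138)]
s8 y [([183.4, 186.1], 274), ([326.4, 210.4], 62)]
s8 g [([288.7, 237.2], 24), ([320.2, 247.5], 26)]
s8 b []
s8 r [([181.6, 172.6], 47), ([220.1, 249.9], 84), ([179.2, 305.1], 138)]
```

View pics/m8.png

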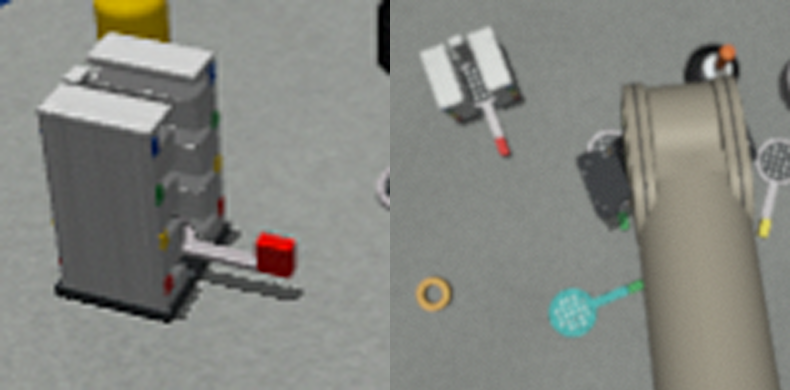

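Red lies in the lowest slot, its grip at (275,255) and its stem behind the lip. Yellow (326,210) and green (289,237) are unmoved. I'll check red numerically and go for yellow.

```bash
cat >> h.py <<'E'
HUE=dict(y=(20,34),g=(50,72),b=(105,128),r=(0,6))
def blobs(c,n,roi=None,sat=150,lo=60,amin=8):
    hsv=cv2.cvtColor(c['img'],cv2.COLOR_RGB2HSV);h=HUE[n]
    m=((hsv[...,0]>=h[0])&(hsv[...,0]<=h[1])&(hsv[...,1]>sat)&(hsv[...,2]>lo)).astype(np.uint8)
    k,l,st,ce=cv2.connectedComponentsWithStats(m)
    return [(ce[i].round(1).tolist(),int(st[i,4])) for i in range(1,k) if amin<st[i,4]<300]
def cas(x,y,z):
    c,s=np.cos(CY),np.sin(CY); return np.array([C[0]+c*x-s*y,C[1]+s*x+c*y,z])
E
python3 - <<'E'
from h import *
for f in('s8','t8'):
    c=load(f);print(f,'exp r home',proj(c,cas(-.092,0,.033 if f[0]=='s' else .044)),'2mm out',proj(c,cas(-.097,0,.033 if f[0]=='s' else .044)),[b for b in blobs(c,'r')])
E
```

```text
s8 exp r home [[220.8661 249.6073]] 2mm out [[222.7361 250.0186]] [([494.2, 32.9], 202), ([181.6, 172.5], 48), ([220.1, 249.8], 85), ([179.1, 305.1], 143)]
t8 exp r home [[214.2117 197.8606]] 2mm out [[214.7485 199.2802]] [([248.7, 115.4], 45), ([214.7, 198.4], 17), ([141.1, 229.2], 36)]
```

Emit:
{"op": "move_arm", "data": {
  "steps": [
    {"dx":-1,"dy":1,"dz":0,"spin":0},
    {"dx":-2.5,"dy":2.3,"dz":0,"spin":0},
    {"dx":-3,"dy":2.6,"dz":0,"spin":0},
    {"dx":-3,"dy":2.6,"dz":0,"spin":0},
    {"dx":-2,"dy":1.7,"dz":0,"spin":0},
    {"dx":-0.8,"dy":0.7,"dz":0,"spin":0.12},
    {"dx":0,"dy":0,"dz":1,"spin":0.13},
    {"dx":0,"dy":0,"dz":2,"spin":0.13},
    {"dx":0,"dy":0,"dz":2,"spin":0.13},
    {"dx":0,"dy":0,"dz":1.5,"spin":0.12},
    {"dx":0,"dy":0,"dz":0,"spin":0},
    {"dx":0,"dy":0,"dz":0,"spin":0}
  ]
}}

```text
time: 24.55
ee_pos: [0.4472, -0.1707, 0.2587]
eef_rot: [0.993, -0.116, 0.0, -0.0]
ft_force: [0.2, -0.7, 0.6]
width: 0.0448
grip_force: 0.0
```

Run:
```python
from h import *
go(.447,-.1765,.0243,-.242)
s=shot('side','s9')
for n in 'ygb': print(n,blobs(s,n))
```

```text
grasp [ 0.4472 -0.1707  0.0947] yaw -0.233 t 24.6 | dx 0.11 dy 0.57 dz 7.04 spin 0.009 F [ 0.1902 -0.7231  0.5781] w 0.044802118111461176
y [([328.6, 170.4], 11), ([183.4, 185.9], 284), ([326.5, 210.6], 67), ([258.9, 311.9], 148)]
g [([198.0, 176.3], 30), ([287.6, 238.9], 56), ([320.0, 248.7], 36)]
b [([310.2, 223.4], 73)]
```

Emit:
{"op": "move_arm", "data": {
  "steps": [
    {"dx":0.1,"dy":0.55,"dz":1,"spin":0.009},
    {"dx":0,"dy":0,"dz":2.5,"spin":0},
    {"dx":0,"dy":0,"dz":2,"spin":0},
    {"dx":0,"dy":0,"dz":1,"spin":0},
    {"dx":0,"dy":0,"dz":0.5,"spin":0},
    {"dx":0,"dy":0,"dz":0,"spin":0}
  ]
}}

```text
time: 25.2
ee_pos: [0.4467, -0.1768, 0.1879]
eef_rot: [0.992, -0.123, -0.0, -0.0]
ft_force: [0.0, 0.6, -0.4]
width: 0.0453
grip_force: 0.0
```

Emit:
{"op": "move_arm", "data": {
  "steps": [
    {"dx":0,"dy":0,"dz":0,"spin":0},
    {"dx":0,"dy":0,"dz":0,"spin":0},
    {"dx":0,"dy":0,"dz":0,"spin":0},
    {"dx":0,"dy":0,"dz":0,"spin":0},
    {"dx":0,"dy":0,"dz":0,"spin":0},
    {"dx":0,"dy":0,"dz":0,"spin":0},
    {"dx":0,"dy":0,"dz":0,"spin":0},
    {"dx":0,"dy":0,"dz":0,"spin":0}
  ],
  "claw": 0.5,
  "squeeze": 35
}}

```text
time: 26.0
ee_pos: [0.4467, -0.1767, 0.1881]
eef_rot: [0.992, -0.123, 0.0, 0.0]
ft_force: [-1.5, 0.9, 3.9]
width: 0.0119
grip_force: 34.9
```

Run:
```python
from h import *
home(.088,.14)
```

```text
grasp [ 0.4467 -0.1767  0.0241] yaw -0.246 t 26.0 | dx -5.80 dy -30.99 dz -11.59 spin -0.636 F [-1.5326  0.9106  3.8592] w 0.011907471578127833
```

Emit:
{"op": "move_arm", "data": {
  "steps": [
    {"dx":0,"dy":0,"dz":-1,"spin":0},
    {"dx":0,"dy":0,"dz":-2.5,"spin":0},
    {"dx":0,"dy":-1,"dz":-2.2,"spin":0},
    {"dx":-0.5,"dy":-2.5,"dz":-0.5,"spin":0},
    {"dx":-0.7,"dy":-3.7,"dz":0,"spin":0},
    {"dx":-0.7,"dy":-3.7,"dz":0,"spin":0},
    {"dx":-0.7,"dy":-3.7,"dz":0,"spin":0},
    {"dx":-0.7,"dy":-3.7,"dz":0,"spin":0},
    {"dx":-0.7,"dy":-3.7,"dz":0,"spin":0},
    {"dx":-0.7,"dy":-3.7,"dz":0,"spin":0},
    {"dx":-0.7,"dy":-3.3,"dz":0,"spin":0},
    {"dx":-0.4,"dy":-2,"dz":0,"spin":0}
  ]
}}

```text
time: 27.2
ee_pos: [0.4655, 0.1409, 0.2506]
eef_rot: [0.993, -0.121, 0.0, -0.0]
ft_force: [-0.2, -0.2, 0.0]
width: 0.0117
grip_force: 34.9
```

Emit:
{"op": "move_arm", "data": {
  "steps": [
    {"dx":0,"dy":0,"dz":0,"spin":-0.13},
    {"dx":0,"dy":0,"dz":0,"spin":-0.13},
    {"dx":0,"dy":0,"dz":0,"spin":-0.13},
    {"dx":0,"dy":0,"dz":0,"spin":-0.13},
    {"dx":0,"dy":0,"dz":0,"spin":-0.116},
    {"dx":0,"dy":0,"dz":0,"spin":0},
    {"dx":0,"dy":0,"dz":0,"spin":0}
  ]
}}

```text
time: 27.9
ee_pos: [0.4659, 0.138, 0.2502]
eef_rot: [0.981, 0.192, 0.0, 0.0]
ft_force: [-0.0, -0.2, -0.3]
width: 0.0116
grip_force: 34.9
```

```bash
cat >> h.py <<'E'
def discfit(f,zc):
    "centre of the held disc's outer ring in the cassette frame, by matching bright/edge ring in both pictures"
    from scipy.optimize import minimize
    out=[]
    p,a,_=pose(); g0=p+.092*np.array([np.cos(a),np.sin(a),0])
    for n in 's','t':
        c=load(n+f);g=cv2.GaussianBlur(c['img'],(0,0),.6).astype(float).min(2)
        th=np.linspace(-1.4,1.4,120)+a
        def sc(d):
            X=np.c_[g0[0]+d[0]/1000+.0295*np.cos(th),g0[1]+d[1]/1000+.0295*np.sin(th),np.full(th.size,zc+.002)]
            q=proj(c,X).astype(np.float32); return -cv2.remap(g.astype(np.float32),q[:,:1],q[:,1:],1).mean()
        G=[(sc((i,j)),i,j) for i in np.arange(-5,5.1,.5) for j in np.arange(-5,5.1,.5)]
        b=min(G);out.append((b[0],incas(g0+np.array([b[1],b[2],0])/1000)))
    print('exp',incas(g0),'fit side',out[0],'top',out[1])
E
python3 - <<'E'
from h import *
home(.088,.0861);shot('side','s10');shot('top','t10')
p=pose()[0]; discfit('10',p[2]-.0221)
E
```

```text
grasp [0.4659 0.138  0.0862] yaw 0.386 t 27.9 | dx 0.01 dy 0.00 dz 0.01 spin -0.004 F [-0.0284 -0.1666 -0.2978] w 0.011615092179762056
exp [-88.0922  -0.1936] fit side (np.float32(-159.41548), array([-86.8127,  -2.3414])) top (np.float32(-165.64568), array([-87.8198,  -0.8462]))
```

Emit:
{"op": "move_arm", "data": {
  "steps": [
    {"dx":0.8,"dy":-0.12,"dz":0,"spin":-0.004},
    {"dx":1.5,"dy":0,"dz":0,"spin":0},
    {"dx":1.5,"dy":0,"dz":0,"spin":0},
    {"dx":1.5,"dy":0,"dz":0,"spin":0},
    {"dx":1.5,"dy":0,"dz":0,"spin":0},
    {"dx":1,"dy":0,"dz":0,"spin":0},
    {"dx":0.7,"dy":0,"dz":0,"spin":0},
    {"dx":0.3,"dy":0,"dz":0,"spin":0},
    {"dx":0,"dy":0,"dz":0,"spin":0},
    {"dx":0,"dy":0,"dz":0,"spin":0}
  ]
}}

```text
time: 29.0
ee_pos: [0.5465, 0.1729, 0.2499]
eef_rot: [0.981, 0.196, -0.0, 0.0]
ft_force: [-0.0, -0.3, -0.5]
width: 0.0118
grip_force: 34.9
```

Emit:
{"op": "move_arm", "data": {
  "steps": [
    {"dx":0.15,"dy":0,"dz":0,"spin":0},
    {"dx":0,"dy":0,"dz":0,"spin":0},
    {"dx":0,"dy":0,"dz":0,"spin":0}
  ]
}}

```text
time: 29.3
ee_pos: [0.5477, 0.1733, 0.2498]
eef_rot: [0.981, 0.196, -0.001, 0.0]
ft_force: [-3.5, -1.8, -0.0]
width: 0.012
grip_force: 34.9
```

Contact with the stop. Backing off slightly, lowering and releasing.

Emit:
{"op": "move_arm", "data": {
  "steps": [
    {"dx":-0.08,"dy":0,"dz":0,"spin":0},
    {"dx":0,"dy":0,"dz":0.3,"spin":0},
    {"dx":0,"dy":0,"dz":0.3,"spin":0},
    {"dx":0,"dy":0,"dz":0,"spin":0},
    {"dx":0,"dy":0,"dz":0,"spin":0}
  ]
}}

```text
time: 29.8
ee_pos: [0.5474, 0.1733, 0.2439]
eef_rot: [0.981, 0.196, 0.0, 0.0]
ft_force: [-2.7, -1.5, 1.7]
width: 0.0114
grip_force: 35.0
```

Emit:
{"op": "move_arm", "data": {
  "steps": [
    {"dx":0,"dy":0,"dz":0,"spin":0},
    {"dx":0,"dy":0,"dz":0,"spin":0},
    {"dx":0,"dy":0,"dz":0,"spin":0},
    {"dx":0,"dy":0,"dz":0,"spin":0},
    {"dx":0,"dy":0,"dz":0,"spin":0},
    {"dx":0,"dy":0,"dz":0,"spin":0}
  ],
  "claw": 4.5
}}

```text
time: 30.4
ee_pos: [0.5474, 0.1733, 0.2439]
eef_rot: [0.981, 0.196, 0.0, 0.0]
ft_force: [-0.3, 0.8, -0.8]
width: 0.0437
grip_force: 0.0
```

Emit:
{"op": "move_arm", "data": {
  "steps": [
    {"dx":0,"dy":0,"dz":-1,"spin":0},
    {"dx":-0.3,"dy":0,"dz":-2.5,"spin":0},
    {"dx":-1,"dy":0,"dz":-3,"spin":0},
    {"dx":-2.5,"dy":0,"dz":-2,"spin":0},
    {"dx":-3.5,"dy":0,"dz":0,"spin":0},
    {"dx":-3.5,"dy":0,"dz":0,"spin":0},
    {"dx":-2,"dy":0,"dz":0,"spin":0},
    {"dx":0,"dy":0,"dz":0,"spin":0}
  ]
}}

```text
time: 31.2
ee_pos: [0.4275, 0.1235, 0.3297]
eef_rot: [0.981, 0.195, 0.0, 0.001]
ft_force: [0.1, -0.0, 0.4]
width: 0.0454
grip_force: 0.0
```

Run:
```python
from h import *
s=shot('side','s11');t=shot('top','t11')
print('exp y',proj(s,cas(-.092,0,.069)),'4mm out',proj(s,cas(-.096,0,.069)))
for n in 'ygb': print(n,blobs(s,n),blobs(t,n))
go(.4502,.0105,.0243,.2056)
```

```text
exp y [[220.3454 238.3214]] 4mm out [[221.8709 238.6449]]
y [([183.4, 185.9], 284), ([219.5, 238.5], 100), ([258.9, 312.0], 155)] [([249.4, 123.6], 169)]
g [([198.2, 176.4], 34), ([288.0, 239.4], 61), ([320.1, 248.8], 37)] []
b [([310.3, 223.4], 70)] [([293.6, 229.8], 9)]
grasp [0.4294 0.1243 0.1659] yaw 0.394 t 31.3 | dx -2.44 dy 11.30 dz 14.16 spin 0.188 F [ 0.2465 -1.2635 -0.3168] w 0.045175624555640566
```

Emit:
{"op": "move_arm", "data": {
  "steps": [
    {"dx":-0.3,"dy":1.5,"dz":0,"spin":0},
    {"dx":-0.6,"dy":3.2,"dz":0,"spin":0},
    {"dx":-0.6,"dy":3.3,"dz":0,"spin":0},
    {"dx":-0.4,"dy":2.2,"dz":0,"spin":0},
    {"dx":-0.2,"dy":1.0,"dz":0,"spin":0.1},
    {"dx":0,"dy":0,"dz":2,"spin":0.088},
    {"dx":0,"dy":0,"dz":3,"spin":0},
    {"dx":0,"dy":0,"dz":2,"spin":0},
    {"dx":0,"dy":0,"dz":0,"spin":0},
    {"dx":0,"dy":0,"dz":0,"spin":0}
  ]
}}

```text
time: 32.3
ee_pos: [0.4535, 0.013, 0.2594]
eef_rot: [0.995, 0.103, -0.0, -0.0]
ft_force: [0.7, -0.6, 1.1]
width: 0.0448
grip_force: 0.0
```

Run:
```python
from h import *
s=shot('side','s12');t=shot('top','t12')
go(.4525,.0103,.0243,.2056)
print('exp g',proj(s,[.4525,.0103,.012]),blobs(s,'g'),proj(t,[.4525,.0103,.024]),blobs(t,'g'))
print('exp b',proj(s,[.4487,-.0907,.012]),blobs(s,'b'),proj(t,[.4487,-.0907,.024]),blobs(t,'b'))
for f in('s0','s8','s12'):
  print(f,[np.abs(load(f)['img'][y:y+22,x:x+26].astype(int)-s['img'][y:y+22,x:x+26]).mean() for x,y in((246,225),(270,208))])
```

```text
grasp [0.4537 0.0129 0.0962] yaw 0.206 t 32.4 | dx -0.17 dy 0.23 dz 7.19 spin 0.0 F [ 0.2525 -0.2089  0.7943] w 0.04529334077595412
exp g [[288.8865 240.5484]] [([198.2, 176.5], 33), ([288.0, 239.9], 74), ([319.8, 249.7], 46)] [[262.865 228.024]] []
exp b [[310.6111 223.7616]] [([310.3, 223.4], 69)] [[293.5068 229.7697]] []
s0 [np.float64(14.610722610722611), np.float64(72.93065268065268)]
s8 [np.float64(24.55128205128205), np.float64(62.68531468531469)]
s12 [np.float64(0.0), np.float64(0.0)]
```

Green is in place. Descending onto it.

Emit:
{"op": "move_arm", "data": {
  "steps": [
    {"dx":-0.1,"dy":0.2,"dz":1,"spin":0},
    {"dx":0,"dy":0,"dz":2.5,"spin":0},
    {"dx":0,"dy":0,"dz":2,"spin":0},
    {"dx":0,"dy":0,"dz":1.1,"spin":0},
    {"dx":0,"dy":0,"dz":0.5,"spin":0},
    {"dx":0,"dy":0,"dz":0,"spin":0}
  ]
}}

```text
time: 33.0
ee_pos: [0.4523, 0.0105, 0.1878]
eef_rot: [0.995, 0.103, -0.0, -0.0]
ft_force: [-0.2, 0.4, 0.1]
width: 0.0451
grip_force: 0.0
```

Emit:
{"op": "move_arm", "data": {
  "steps": [
    {"dx":0,"dy":0,"dz":0,"spin":0},
    {"dx":0,"dy":0,"dz":0,"spin":0},
    {"dx":0,"dy":0,"dz":0,"spin":0},
    {"dx":0,"dy":0,"dz":0,"spin":0},
    {"dx":0,"dy":0,"dz":0,"spin":0},
    {"dx":0,"dy":0,"dz":0,"spin":0},
    {"dx":0,"dy":0,"dz":0,"spin":0},
    {"dx":0,"dy":0,"dz":0,"spin":0}
  ],
  "claw": 0.5,
  "squeeze": 35
}}

```text
time: 33.8
ee_pos: [0.4523, 0.0105, 0.1881]
eef_rot: [0.995, 0.103, 0.0, 0.0]
ft_force: [-1.4, -0.4, 3.3]
width: 0.0118
grip_force: 35.0
```

Run:
```python
from h import *
home(.088,.1223)
```

```text
grasp [0.4523 0.0105 0.0241] yaw 0.206 t 33.8 | dx 3.95 dy -12.21 dz -9.82 spin -0.184 F [-1.3751 -0.4054  3.3236] w 0.011814569150120413
```

Emit:
{"op": "move_arm", "data": {
  "steps": [
    {"dx":0,"dy":0,"dz":-1,"spin":0},
    {"dx":0,"dy":0,"dz":-2.5,"spin":0},
    {"dx":0,"dy":0,"dz":-3,"spin":0},
    {"dx":0,"dy":0,"dz":-2.3,"spin":0},
    {"dx":0.5,"dy":-1.5,"dz":-1,"spin":0},
    {"dx":1,"dy":-3,"dz":0,"spin":0},
    {"dx":1,"dy":-3.3,"dz":0,"spin":0},
    {"dx":0.9,"dy":-3,"dz":0,"spin":0},
    {"dx":0.5,"dy":-1.4,"dz":0,"spin":0},
    {"dx":0,"dy":0,"dz":0,"spin":-0.1},
    {"dx":0,"dy":0,"dz":0,"spin":-0.084},
    {"dx":0,"dy":0,"dz":0,"spin":0}
  ]
}}

```text
time: 35.0
ee_pos: [0.4653, 0.1381, 0.2863]
eef_rot: [0.981, 0.195, -0.0, 0.0]
ft_force: [-0.0, -1.1, -1.1]
width: 0.0116
grip_force: 35.0
```

Run:
```python
from h import *
shot('side','s13');shot('top','t13');home(.088,.1221)
p=pose()[0]; discfit('13',p[2]-.0221)
```

```text
grasp [0.4654 0.1378 0.1222] yaw 0.387 t 35.1 | dx 0.07 dy -0.00 dz 0.01 spin -0.003 F [ 1.0959  0.3473 -0.9303] w 0.01127682014183927
exp [-88.6899  -0.2826] fit side (np.float32(-159.67354), array([-86.1053,  -1.8856])) top (np.float32(-165.67424), array([-87.9551,  -1.1252]))
```

Emit:
{"op": "move_arm", "data": {
  "steps": [
    {"dx":0.8,"dy":-0.12,"dz":0,"spin":-0.004},
    {"dx":1.5,"dy":0,"dz":0,"spin":0},
    {"dx":1.5,"dy":0,"dz":0,"spin":0},
    {"dx":1.5,"dy":0,"dz":0,"spin":0},
    {"dx":1.5,"dy":0,"dz":0,"spin":0},
    {"dx":1,"dy":0,"dz":0,"spin":0},
    {"dx":0.7,"dy":0,"dz":0,"spin":0},
    {"dx":0.3,"dy":0,"dz":0,"spin":0},
    {"dx":0,"dy":0,"dz":0,"spin":0},
    {"dx":0,"dy":0,"dz":0,"spin":0}
  ]
}}

```text
time: 36.1
ee_pos: [0.546, 0.1727, 0.286]
eef_rot: [0.981, 0.196, 0.0, 0.0]
ft_force: [0.4, 0.2, 0.3]
width: 0.0116
grip_force: 35.0
```

Emit:
{"op": "move_arm", "data": {
  "steps": [
    {"dx":0.15,"dy":0,"dz":0,"spin":0},
    {"dx":0,"dy":0,"dz":0,"spin":0},
    {"dx":0,"dy":0,"dz":0,"spin":0}
  ]
}}

```text
time: 36.4
ee_pos: [0.5468, 0.1729, 0.2857]
eef_rot: [0.981, 0.196, -0.001, 0.001]
ft_force: [-5.9, -2.0, 2.3]
width: 0.0114
grip_force: 35.0
```

Emit:
{"op": "move_arm", "data": {
  "steps": [
    {"dx":-0.08,"dy":0,"dz":0,"spin":0},
    {"dx":0,"dy":0,"dz":0.3,"spin":0},
    {"dx":0,"dy":0,"dz":0.3,"spin":0},
    {"dx":0,"dy":0,"dz":0,"spin":0},
    {"dx":0,"dy":0,"dz":0,"spin":0}
  ]
}}

```text
time: 36.9
ee_pos: [0.5465, 0.1728, 0.2795]
eef_rot: [0.981, 0.196, -0.001, 0.0]
ft_force: [-4.1, -1.7, -1.8]
width: 0.0117
grip_force: 35.0
```

Emit:
{"op": "move_arm", "data": {
  "steps": [
    {"dx":0,"dy":0,"dz":0,"spin":0},
    {"dx":0,"dy":0,"dz":0,"spin":0},
    {"dx":0,"dy":0,"dz":0,"spin":0},
    {"dx":0,"dy":0,"dz":0,"spin":0},
    {"dx":0,"dy":0,"dz":0,"spin":0},
    {"dx":0,"dy":0,"dz":0,"spin":0}
  ],
  "claw": 4.5
}}

```text
time: 37.5
ee_pos: [0.547, 0.173, 0.28]
eef_rot: [0.981, 0.196, 0.0, 0.0]
ft_force: [0.6, 0.0, -0.7]
width: 0.0436
grip_force: 0.0
```

Emit:
{"op": "move_arm", "data": {
  "steps": [
    {"dx":0,"dy":0,"dz":-1,"spin":0},
    {"dx":-0.3,"dy":0,"dz":-2.5,"spin":0},
    {"dx":-1.5,"dy":0,"dz":-2,"spin":0},
    {"dx":-3,"dy":0,"dz":0,"spin":0},
    {"dx":-3.5,"dy":0,"dz":0,"spin":0},
    {"dx":-3.5,"dy":0,"dz":0,"spin":0},
    {"dx":-1.5,"dy":0,"dz":0,"spin":0},
    {"dx":0,"dy":0,"dz":0,"spin":0}
  ]
}}

```text
time: 38.3
ee_pos: [0.4229, 0.1215, 0.3358]
eef_rot: [0.981, 0.195, 0.001, 0.001]
ft_force: [0.7, -0.7, 0.1]
width: 0.0445
grip_force: 0.0
```

Run:
```python
from h import *
s=shot('side','s14');t=shot('top','t14')
print('exp g',proj(s,cas(-.092,0,.105)),'4mm out',proj(s,cas(-.096,0,.105)))
for n in 'gb': print(n,blobs(s,n),blobs(t,n,sat=120))
print('exp b',proj(s,[.4487,-.0907,.012]),proj(t,[.4487,-.0907,.024]))
go(.4487,-.0907,.0243,.204)
```

```text
exp g [[219.8055 226.5628]] 4mm out [[221.362 226.88 ]]
g [([198.3, 176.6], 35), ([218.8, 226.2], 73), ([319.9, 248.8], 38)] [([287.0, 103.1], 16), ([212.2, 196.2], 13), ([268.3, 254.0], 11)]
b [([310.2, 223.3], 69)] [([293.5, 229.7], 18)]
exp b [[310.6111 223.7616]] [[293.5068 229.7697]]
grasp [0.4246 0.1222 0.1718] yaw 0.394 t 38.4 | dx -5.94 dy 20.58 dz 14.75 spin 0.19 F [ 0.7235  0.1035 -0.1543] w 0.045187584489025226
```

Green is home and blue is unmoved. Fetching blue.

Emit:
{"op": "move_arm", "data": {
  "steps": [
    {"dx":-0.4,"dy":1.5,"dz":0,"spin":0},
    {"dx":-1,"dy":3.3,"dz":0,"spin":0},
    {"dx":-1.1,"dy":3.7,"dz":0,"spin":0},
    {"dx":-1.1,"dy":3.7,"dz":0,"spin":0},
    {"dx":-1.1,"dy":3.7,"dz":0,"spin":0},
    {"dx":-0.8,"dy":3,"dz":0,"spin":0},
    {"dx":-0.4,"dy":1.6,"dz":0,"spin":0},
    {"dx":0,"dy":0,"dz":2,"spin":0.1},
    {"dx":0,"dy":0,"dz":3,"spin":0.09},
    {"dx":0,"dy":0,"dz":2.7,"spin":0},
    {"dx":0,"dy":0,"dz":0,"spin":0},
    {"dx":0,"dy":0,"dz":0,"spin":0}
  ]
}}

```text
time: 39.6
ee_pos: [0.4491, -0.0898, 0.2583]
eef_rot: [0.995, 0.102, -0.0, -0.0]
ft_force: [0.5, -0.2, -0.2]
width: 0.0449
grip_force: 0.0
```

Run:
```python
from h import *
s=shot('side','s15')
go(.4487,-.0907,.0243,.204);print(blobs(s,'b'))
```

```text
grasp [ 0.4493 -0.0898  0.0951] yaw 0.205 t 39.6 | dx -0.08 dy 0.07 dz 7.08 spin 0.001 F [ 0.4326 -0.2099 -0.801 ] w 0.044718424881161095
[([310.3, 223.4], 72)]
```

Emit:
{"op": "move_arm", "data": {
  "steps": [
    {"dx":0,"dy":0.05,"dz":1,"spin":0},
    {"dx":0,"dy":0,"dz":2.5,"spin":0},
    {"dx":0,"dy":0,"dz":2,"spin":0},
    {"dx":0,"dy":0,"dz":1.1,"spin":0},
    {"dx":0,"dy":0,"dz":0.45,"spin":0},
    {"dx":0,"dy":0,"dz":0,"spin":0}
  ]
}}

```text
time: 40.25
ee_pos: [0.4486, -0.0905, 0.1875]
eef_rot: [0.995, 0.102, 0.0, -0.0]
ft_force: [0.8, 0.1, -0.2]
width: 0.0451
grip_force: 0.0
```

Emit:
{"op": "move_arm", "data": {
  "steps": [
    {"dx":0,"dy":0,"dz":0,"spin":0},
    {"dx":0,"dy":0,"dz":0,"spin":0},
    {"dx":0,"dy":0,"dz":0,"spin":0},
    {"dx":0,"dy":0,"dz":0,"spin":0},
    {"dx":0,"dy":0,"dz":0,"spin":0},
    {"dx":0,"dy":0,"dz":0,"spin":0},
    {"dx":0,"dy":0,"dz":0,"spin":0},
    {"dx":0,"dy":0,"dz":0,"spin":0}
  ],
  "claw": 0.5,
  "squeeze": 35
}}

```text
time: 41.05
ee_pos: [0.4484, -0.0905, 0.1876]
eef_rot: [0.995, 0.102, 0.0, 0.0]
ft_force: [-0.7, -0.3, 3.5]
width: 0.0117
grip_force: 35.0
```

Run:
```python
from h import *
home(.088,.1583)
```

```text
grasp [ 0.4484 -0.0905  0.0236] yaw 0.204 t 41.0 | dx 6.34 dy -22.03 dz -13.47 spin -0.186 F [-0.6563 -0.3422  3.5433] w 0.011687856765562306
```

Emit:
{"op": "move_arm", "data": {
  "steps": [
    {"dx":0,"dy":0,"dz":-1,"spin":0},
    {"dx":0,"dy":0,"dz":-2.5,"spin":0},
    {"dx":0,"dy":0,"dz":-3.5,"spin":0},
    {"dx":0,"dy":0,"dz":-3.5,"spin":0},
    {"dx":0.3,"dy":-1,"dz":-2,"spin":0},
    {"dx":0.8,"dy":-2.7,"dz":-0.9,"spin":0},
    {"dx":1.1,"dy":-3.7,"dz":0,"spin":0},
    {"dx":1.1,"dy":-3.7,"dz":0,"spin":0},
    {"dx":1.1,"dy":-3.7,"dz":0,"spin":0},
    {"dx":1,"dy":-3.6,"dz":0,"spin":0},
    {"dx":0.6,"dy":-2.4,"dz":0,"spin":0},
    {"dx":0.34,"dy":-1.25,"dz":0,"spin":0}
  ]
}}

```text
time: 42.25
ee_pos: [0.4653, 0.141, 0.322]
eef_rot: [0.995, 0.103, 0.0, -0.0]
ft_force: [-0.7, 0.3, -0.9]
width: 0.0117
grip_force: 35.0
```

Emit:
{"op": "move_arm", "data": {
  "steps": [
    {"dx":0,"dy":0,"dz":0,"spin":-0.1},
    {"dx":0,"dy":0,"dz":0,"spin":-0.088},
    {"dx":0,"dy":0,"dz":0,"spin":0},
    {"dx":0,"dy":0,"dz":0,"spin":0}
  ]
}}

```text
time: 42.65
ee_pos: [0.4657, 0.1382, 0.3217]
eef_rot: [0.981, 0.193, 0.0, 0.0]
ft_force: [0.4, 0.2, -1.3]
width: 0.0117
grip_force: 35.0
```

Run:
```python
from h import *
shot('side','s16');shot('top','t16');home(.088,.1576)
p=pose()[0]; discfit('16',p[2]-.0216)
```

```text
grasp [0.4658 0.1382 0.1576] yaw 0.389 t 42.8 | dx 0.02 dy 0.02 dz 0.0 spin -0.001 F [ 0.5011 -0.1271  0.4652] w 0.011460169926781508
exp [-88.182    0.1327] fit side (np.float32(-157.09564), array([-85.9776,  -2.3952])) top (np.float32(-162.0938), array([-88.0997,  -0.9823]))
```

Emit:
{"op": "move_arm", "data": {
  "steps": [
    {"dx":0.8,"dy":-0.1,"dz":0,"spin":-0.003},
    {"dx":1.5,"dy":0,"dz":0,"spin":0},
    {"dx":1.5,"dy":0,"dz":0,"spin":0},
    {"dx":1.5,"dy":0,"dz":0,"spin":0},
    {"dx":1.5,"dy":0,"dz":0,"spin":0},
    {"dx":1,"dy":0,"dz":0,"spin":0},
    {"dx":0.7,"dy":0,"dz":0,"spin":0},
    {"dx":0.3,"dy":0,"dz":0,"spin":0},
    {"dx":0,"dy":0,"dz":0,"spin":0},
    {"dx":0,"dy":0,"dz":0,"spin":0}
  ]
}}

```text
time: 43.75
ee_pos: [0.5465, 0.173, 0.3215]
eef_rot: [0.981, 0.196, 0.0, 0.0]
ft_force: [0.4, -0.5, -0.1]
width: 0.0115
grip_force: 35.0
```

Emit:
{"op": "move_arm", "data": {
  "steps": [
    {"dx":0.15,"dy":0,"dz":0,"spin":0},
    {"dx":0,"dy":0,"dz":0,"spin":0},
    {"dx":0,"dy":0,"dz":0,"spin":0}
  ]
}}

```text
time: 44.05
ee_pos: [0.5473, 0.1733, 0.3212]
eef_rot: [0.981, 0.196, -0.001, 0.001]
ft_force: [-6.2, -3.1, 1.5]
width: 0.0118
grip_force: 35.0
```

Emit:
{"op": "move_arm", "data": {
  "steps": [
    {"dx":-0.08,"dy":0,"dz":0,"spin":0},
    {"dx":0,"dy":0,"dz":0.3,"spin":0},
    {"dx":0,"dy":0,"dz":0.3,"spin":0},
    {"dx":0,"dy":0,"dz":0,"spin":0},
    {"dx":0,"dy":0,"dz":0,"spin":0}
  ]
}}

```text
time: 44.55
ee_pos: [0.5469, 0.1731, 0.315]
eef_rot: [0.981, 0.196, -0.001, 0.0]
ft_force: [-4.3, -2.1, -1.6]
width: 0.0117
grip_force: 35.0
```

Emit:
{"op": "move_arm", "data": {
  "steps": [
    {"dx":0,"dy":0,"dz":0,"spin":0},
    {"dx":0,"dy":0,"dz":0,"spin":0},
    {"dx":0,"dy":0,"dz":0,"spin":0},
    {"dx":0,"dy":0,"dz":0,"spin":0},
    {"dx":0,"dy":0,"dz":0,"spin":0},
    {"dx":0,"dy":0,"dz":0,"spin":0}
  ],
  "claw": 4.5
}}

```text
time: 45.15
ee_pos: [0.5474, 0.1734, 0.3155]
eef_rot: [0.981, 0.196, 0.0, 0.0]
ft_force: [-0.5, 0.9, 0.4]
width: 0.0436
grip_force: 0.0
```

Emit:
{"op": "move_arm", "data": {
  "steps": [
    {"dx":0,"dy":0,"dz":-1,"spin":0},
    {"dx":-0.3,"dy":0,"dz":-2.5,"spin":0},
    {"dx":-1.5,"dy":0,"dz":-2,"spin":0},
    {"dx":-3,"dy":0,"dz":0,"spin":0},
    {"dx":-3.5,"dy":0,"dz":0,"spin":0},
    {"dx":-3.5,"dy":0,"dz":0,"spin":0},
    {"dx":-1.5,"dy":0,"dz":0,"spin":0},
    {"dx":0,"dy":0,"dz":0,"spin":0}
  ],
  "claw": 0
}}

```text
time: 45.95
ee_pos: [0.4234, 0.1217, 0.3714]
eef_rot: [0.981, 0.196, 0.001, 0.001]
ft_force: [0.4, 0.1, 0.3]
width: 0.0002
grip_force: 0.0
```

Run:
```python
from h import *
s=shot('side','s17');t=shot('top','t17')
for n,z in(('r',.033),('y',.069),('g',.105),('b',.141)): print(n,'exp',proj(s,cas(-.092,0,z))[0],blobs(s,n,sat=140))
go(.395,.392,.0982,.03)
cv2.imwrite('pics/m17.png',np.hstack([crop('s17',150,170,250,320,4),crop('t17',110,120,300,270,2)*1 if 0 else cv2.resize(crop('t17',120,120,320,270,2),(400,600))]))
```

```text
r exp [220.8661 249.6073] [([494.1, 32.8], 200), ([181.6, 172.7], 51), ([220.1, 249.8], 86), ([179.2, 305.2], 147)]
y exp [220.3454 238.3214] [([183.4, 185.9], 287), ([219.5, 238.5], 100), ([191.6, 246.2], 9), ([258.9, 311.8], 150)]
g exp [219.8055 226.5628] [([198.2, 176.4], 31), ([219.0, 226.0], 67), ([320.0, 248.9], 38)]
b exp [219.2455 214.3042] [([219.3, 215.3], 99)]
grasp [0.425  0.1224 0.2073] yaw 0.395 t 46.0 | dx 7.60 dy -26.04 dz 10.91 spin 0.365 F [-0.2236 -0.0601 -0.266 ] w 0.0002408577885198304
```

View pics/m17.png

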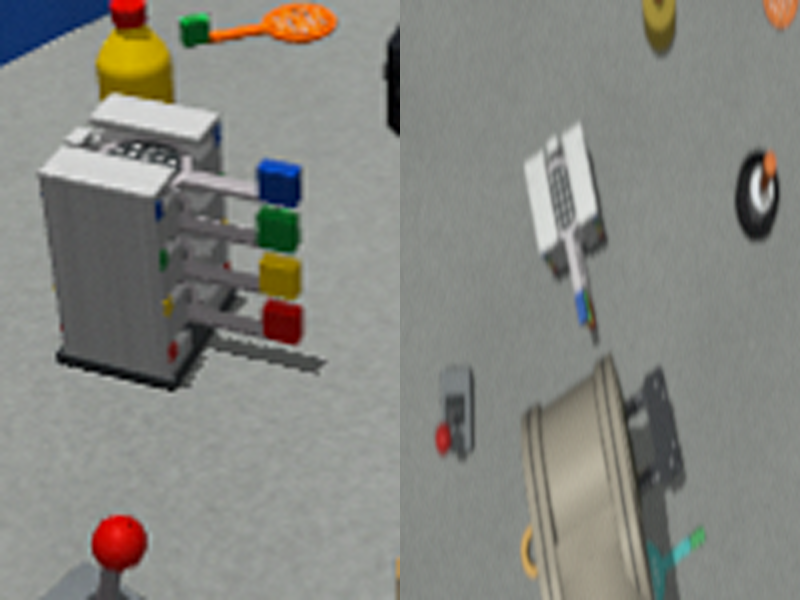

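All four grips are stacked on the cassette at (280,180), (280,230), (280,275) and (282,322), level and home. The brush still stands, and the valve ball is at side (120,543). Now the valve.

Emit:
{"op": "move_arm", "data": {
  "steps": [
    {"dx":0.4,"dy":-1.5,"dz":0,"spin":0},
    {"dx":0.9,"dy":-3,"dz":0,"spin":0},
    {"dx":1,"dy":-3.7,"dz":0,"spin":0},
    {"dx":1,"dy":-3.7,"dz":0,"spin":0},
    {"dx":1,"dy":-3.7,"dz":0,"spin":0},
    {"dx":1,"dy":-3.7,"dz":0,"spin":0},
    {"dx":0.8,"dy":-3.5,"dz":0,"spin":0},
    {"dx":0.4,"dy":-2.2,"dz":0,"spin":0},
    {"dx":0.2,"dy":-1,"dz":0,"spin":0},
    {"dx":0,"dy":0,"dz":0,"spin":0.12},
    {"dx":0,"dy":0,"dz":0,"spin":0.12},
    {"dx":0,"dy":0,"dz":0,"spin":0.12}
  ]
}}

```text
time: 47.25
ee_pos: [0.3873, 0.3877, 0.3702]
eef_rot: [1.0, 0.014, -0.0, -0.0]
ft_force: [-0.7, -0.4, -1.1]
width: 0.0004
grip_force: 0.0
```

Run:
```python
from h import *
go(.393,.392,.0992,.03)
s=shot('side','s18');print(blobs(s,'r'),proj(s,[.4405,.392,.0992]))
```

```text
grasp [0.3873 0.3877 0.2062] yaw 0.029 t 47.2 | dx 0.58 dy -0.41 dz 10.7 spin -0.001 F [-0.7099 -0.4191 -1.1465] w 0.00042448359632049995
[([222.2, 253.2], 19), ([179.1, 305.2], 143)] [[179.5891 305.2115]]
```

Emit:
{"op": "move_arm", "data": {
  "steps": [
    {"dx":0,"dy":-0.4,"dz":2,"spin":0},
    {"dx":0,"dy":0,"dz":3.5,"spin":0},
    {"dx":0,"dy":0,"dz":3.2,"spin":0},
    {"dx":0,"dy":0,"dz":2,"spin":0},
    {"dx":0,"dy":0,"dz":0,"spin":0},
    {"dx":1,"dy":0,"dz":0,"spin":0},
    {"dx":1,"dy":0,"dz":0,"spin":0},
    {"dx":1,"dy":0,"dz":0,"spin":0},
    {"dx":1,"dy":0,"dz":0,"spin":0},
    {"dx":1,"dy":0,"dz":0,"spin":0},
    {"dx":0,"dy":0,"dz":0,"spin":0}
  ]
}}

```text
time: 48.4
ee_pos: [0.438, 0.3933, 0.2634]
eef_rot: [1.0, 0.016, 0.0, -0.0]
ft_force: [0.2, 0.2, -0.5]
width: 0.0005
grip_force: 0.0
```

Emit:
{"op": "move_arm", "data": {
  "steps": [
    {"dx":1,"dy":0,"dz":0,"spin":0},
    {"dx":1,"dy":0,"dz":0,"spin":0},
    {"dx":0.8,"dy":0,"dz":0,"spin":0},
    {"dx":0.6,"dy":0,"dz":0,"spin":0},
    {"dx":0,"dy":0,"dz":0,"spin":0}
  ]
}}

```text
time: 48.9
ee_pos: [0.4711, 0.3946, 0.2632]
eef_rot: [1.0, 0.017, 0.0, 0.0]
ft_force: [-0.1, 0.7, 0.4]
width: 0.0006
grip_force: 0.0
```

Run:
```python
from h import *
go(.48,.392)
s=shot('side','s19');t=shot('top','t19');print(blobs(s,'r',sat=140),blobs(t,'r'))
X=np.array([.463,.392,.022])
for q in(.7,.9,1.0): print(q,proj(s,X+.08*np.array([np.sin(q-.5),.03*np.sin(q-.5),np.cos(q-.5)])))
```

```text
grasp [0.4711 0.3946 0.0992] yaw 0.034 t 48.9 | dx 0.88 dy 0.29 dz None spin None F [-0.0591  0.6935  0.3937] w 0.0006254516117268459
[([181.6, 172.7], 49), ([220.0, 249.8], 85), ([158.1, 297.6], 18)] [([248.8, 115.4], 44)]
0.7 [[166.1886 294.9067]]
0.9 [[161.2724 292.9065]]
1.0 [[159.0782 292.4274]]
```

Emit:
{"op": "move_arm", "data": {
  "steps": [
    {"dx":0.5,"dy":0.1,"dz":0,"spin":0},
    {"dx":0.5,"dy":0.1,"dz":0,"spin":0},
    {"dx":0,"dy":0,"dz":0,"spin":0},
    {"dx":0,"dy":0,"dz":0,"spin":0}
  ]
}}

```text
time: 49.4
ee_pos: [0.4802, 0.3933, 0.2634]
eef_rot: [1.0, 0.018, -0.0, 0.0]
ft_force: [-3.6, 0.0, 0.0]
width: 0.0005
grip_force: 1.3
```

Emit:
{"op": "move_arm", "data": {
  "steps": [
    {"dx":0.3,"dy":0,"dz":0,"spin":0},
    {"dx":0,"dy":0,"dz":0,"spin":0},
    {"dx":0,"dy":0,"dz":0,"spin":0}
  ]
}}

```text
time: 49.7
ee_pos: [0.4815, 0.3937, 0.2632]
eef_rot: [1.0, 0.018, -0.002, 0.001]
ft_force: [-11.3, -2.1, 5.6]
width: 0.0006
grip_force: 5.6
```

End stop felt (11 N after 1.3 mm). Retreating and checking.

Emit:
{"op": "move_arm", "data": {
  "steps": [
    {"dx":-1,"dy":0,"dz":0,"spin":0},
    {"dx":-2.5,"dy":0,"dz":0,"spin":0},
    {"dx":-2.5,"dy":0,"dz":-2,"spin":0},
    {"dx":-1,"dy":0,"dz":-3,"spin":0},
    {"dx":0,"dy":0,"dz":-3,"spin":0},
    {"dx":0,"dy":2,"dz":-2,"spin":0},
    {"dx":0,"dy":3.5,"dz":0,"spin":0},
    {"dx":0,"dy":3.5,"dz":0,"spin":0},
    {"dx":0,"dy":3,"dz":0,"spin":0},
    {"dx":0,"dy":0,"dz":0,"spin":0}
  ]
}}

```text
time: 50.7
ee_pos: [0.4186, 0.2668, 0.3636]
eef_rot: [1.0, 0.014, 0.001, 0.001]
ft_force: [0.5, 0.1, 0.3]
width: 0.0004
grip_force: 0.0
```

Run:
```python
from h import *
s=shot('side','s20');t=shot('top','t20');bs=blobs(s,'r',sat=140);bt=blobs(t,'r',sat=140);print(bs,bt)
P=[b for b,a in bs if b[1]>270];Q=[b for b,a in bt if b[0]<180]
if P and Q:
    X,e=tri(s,P[0],t,Q[0]);print(X,e,'lean',np.arctan2(X[0]-.463,X[2]-.022))
cv2.imwrite('pics/m20.png',np.hstack([crop('s20',140,130,290,350,2.7),cv2.resize(crop('t20',120,120,320,270,2),(395,594))]))
```

```text
[([494.2, 32.8], 206), ([181.5, 172.5], 47), ([220.1, 249.9], 86), ([156.7, 292.8], 133)] [([248.7, 115.4], 45)]
```

View pics/m20.png

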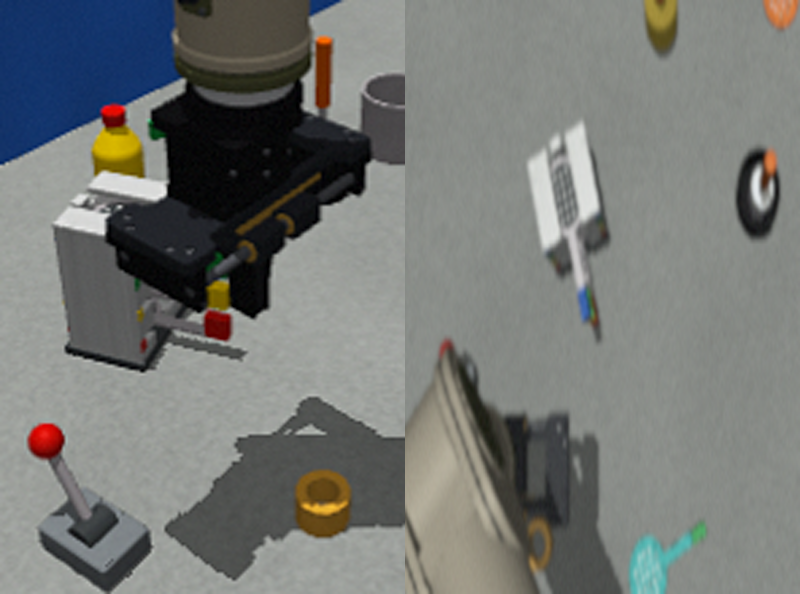

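The lever leans over to +x with the ball at (46,441), measured at its end-stop position. Discs, brush and bystanders are in place and the gripper is clear. Handing in.

```bash
python3 -c "
from h import *
print(job.close_job())"
```

```text
the job is handed in; nothing more can be done
None
```

I handed the job in after about 51 s of robot time: three bowl strokes done, brush upright in its holder, all four discs home in their own slots, and the valve lever pushed to its end stop last.

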